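# Rehang the lid of a dressing case on its hinge pin

### The arm

A 6-joint arm with a two-finger parallel gripper is mounted at the origin on the work surface. World frame = base frame: x ahead of the robot, y to its left, z up, the work surface at z = 0. Lengths are in m, angles in rad, forces in N, time in s.
With the tool pointing down it reaches from about 0.3 to 0.85 m from the base axis. Payload 4.2 kg.
Tool frame: the origin (TCP) lies between the finger pads; the fingertips stand 8 mm ahead of it and the grasp point (between the pads) lies 11 mm behind it; z points along the fingers, y is the line along which they close (so a half turn about z gives the same grasp; the last joint's range is limited). The gripper opens to 91 mm and grips with 3 to 60 N. Pads are 32 mm wide; open, the fingers measure 118 mm over their backs; the gripper's body (76 mm by 178 mm) begins 60 mm behind the grasp point.
Start: joints at [1.17, 0.32, 1.565, -0, 1.257, -0.02], TCP at [0.214, 0.534, 0.192] pointing down, gripper open.
Joint ranges: [-3.11, 3.11], [-0.84, 2.01], [0.21, 2.61], [-1.34, 4.49], [0.05, 2.63], [-2.56, 2.56]. Speed limits (rad/s): [2.57, 2.57, 3.14, 3.14, 3.14, 3.14].

### API

Orientations are given as a rotation vector (axis times angle).
In Python, from bench import ctrl gives the robot as it stands.
- The arm moves only by the shell command python3 -m jog 'ROWS'. ROWS is a JSON object of lists of equal length, an entry for each row: "jaw": the finger opening in mm, from 0 to 91.2; "offset": the shift along the world's x, y, z in units of 50 mm (1.0 is 50 mm), a list of three; "yaw": the turn about the world's z in rad. A call has 1 to 5 rows; each row shifts and turns the commanded pose from where the row before left it; what a row does not reach is not made up. A row lasts 1/10 s, in which the tool goes at most 50 mm and 8.59 degrees, less where a joint would pass 70% of its speed; a pose out of reach is approached as far as the arm can. A call is refused whole if a number of a shift passes 1 or a number of a turn 0.15, either way. A call with a gripper value outside its range is refused whole. The fingers move at their own pace and stop on an object; the grip force is fixed at half the most. Time passes only in rows, so rows that do not move let the fingers close. It gives the time, the measured TCP pose, the force, the opening and the grip force at its end, in the units of the state.
- ctrl.get_state(): the state, without advancing time (a new reading comes with each control period).
- ctrl.capture(name): name is "scene" or "top" or "wrist"; returns a dict with "img" (400x640x3 uint8, blue, green, red), "range_z" (400x640 float32, m along the optical axis (not along the pixel's ray), 0 where there is no reading), "mtx" (3x3 intrinsics, pixels), "origin" and "rotation" of the camera in the world; the wrist camera has in their place "hand_eye" (4x4, takes a point from camera to tool coordinates, whose origin is the TCP and whose axes are the flange's). Camera axes: x right, y up, looking along -z (the intrinsics and any distortion apply to the point x, -y, -z); pixel columns grow to the right and rows downward; lengths in m; the calibration is good to about 2 mm. A picture is of the moment at which its call begins: read the wrist's pose just before it.
- ctrl.hand_in(): hands the job in; it is judged then, once.
Trained networks look in a picture, given as the dict that the camera call returned (one of the last four; its "shot" number tells which), for a name from the list of things; names that differ only in an ending like _2 or _b are one class to them, and where a whole thing is asked for, a point or a joint stands for the part that bears it (a point fixed in the world has none). Each returns a list of dicts, best first, with "confidence" (0 to 1); they miss things now and then, are a little off and sometimes report something else, mostly with a low value. They report only what shows in the picture. A call takes as long as a camera call. They do not tell look-alikes from the thing itself.
- ctrl.search_frame(thing, picture): "point" ([x, y, z] in m, in world coordinates, good to about 4 mm: the middle of the surface that is visible of it).
- ctrl.pinpoint(thing, picture): "point" ([x, y, z] in m, in world coordinates, good to about 4 mm: a listed point, or the origin of a listed thing).
The state is a dict: "t": time; "qpos": joint angles; "joint_velocities": joint speeds; "effort": joint torques, N m; "tcp_pos": TCP position; "ee_rot": TCP orientation; "force": force on the tool from outside, world axes, zero at the start; "ft_torque": the same for the moment, N m; "finger_gap": opening from 0.0 (shut) to 1.0 (fully open); "grasp_force": force on a finger pad.
Only numpy, scipy, OpenCV 4.12 (cv2) and the standard library are available. Lean on these libraries where they do the work, as an engineer would, in place of code of your own. Each camera call takes 0.05 s, during which the arm holds its last target. There are 200 camera calls.

### The job

Put the loose white lid back on the blue dressing case so that its hinge knuckles drop in between those of the case, handle up. Then take the hinge pin by its bare shaft out of the grey holder, start it through the open end of the knuckles and let go of it part way in; take it again by its red knob and slide it fully home. Last, swing the catch by its red peg over the lid, and leave the things standing around undisturbed.

Things in the scene. Friction and masses are not known exactly. Their poses are not given: they have to be found in the camera images.
- case: Blue open dressing case, fixed to the table, 110 (x) x 126 (y) x 60 mm high, walls 4 mm. Origin: centre of its underside; x from the catch side to the hinge side, z up. On its +x side three steel knuckles (tubes along y, 22 mm long, outside 20, bore 12 mm) centred at y = +52, 0, -52 mm; hinge axis at x 67, z 64 mm.
- case_axis (a point): Middle of the hinge axis on the case (case frame x 67, y 0, z 64 mm); axes as the case.
- hinge_mouth (a point): Centre of the open +y end of the case's knuckles (case frame x 67, y 63, z 64 mm), level with the case's +y end; axes as the case. The pin enters here and moves towards the case's -y; the far -y knuckle is closed at its outer end (y -63 mm).
- case_rim (a point): Centre of the case's open top at rim height (case frame 0, 0, 60 mm); axes as the case. When the lid is seated the lid's origin lies here with the same axes.
- lid: Loose white lid, about 0.22 kg, plate 108 (x) x 126 (y) x 6 mm. Origin: centre of the plate's underside, z up, x towards its two steel knuckles (as the case's, centred y +26 and -26 mm), which drop between the case's knuckles with 4 mm play either side. Two 7 mm deep round ribs below guide it into the case with 2 mm play in x. Starts flat on the table, underside 7 mm up, handle up.
- lid_axis (a point): Middle of the hinge axis on the lid (lid frame x 67, y 0, z 4 mm); coincides with case_axis when seated; axes as the lid.
- lid_handle (a point): Centre of the lid's black handle, a solid upright bar 14 (x) x 56 (y) mm, from 6 to 35 mm above the plate's underside (this point: lid frame x 8, y 0, z 20 mm).
- holder: Grey pin holder fixed to the table, base 50 x 180 x 8 mm; origin: centre of its underside. The pin lies along its y axis, 40 mm above the table, in notched blocks (47 mm high) at y +31 and -57 mm. Walls 52 mm high stand close around the knob (y 35 to 87 mm), so only the shaft between the blocks (y -50 to +24 mm) can be gripped.
- pin: Loose steel hinge pin, about 50 g. Origin: on the axis at the red knob's inner face. The 8 mm thick shaft runs from there 120 mm to -y (last 12 mm tapered), the knob (18 mm diameter, 34 mm long) to +y. Starts in the holder, origin at holder y +40 mm, tip to the holder's -y. Home: pin y along case y, the knob's inner face at the hinge mouth.
- pin_tip (a point): Tip of the pin (pin frame y -120 mm).
- pin_knob (a point): Centre of the pin's red knob (pin frame y +17 mm).
- catch (a joint): Angle (rad) of the steel catch on a post before the case (pivot axis vertical at case frame x -70, y 0 mm). At 0 its arm points along the case's +y, clear of the lid; it grows clockwise seen from above; at 1.57 it points to the case's +x, over the lid and 3 mm above it. Stops at -0.6 and 1.75; stays where left; about 1.5 N at the peg turns it.
- catch_peg (a point): Middle of the upright red peg on the catch arm, 12 mm diameter, 34 mm from the pivot, free from 75 to 103 mm above the table (this point at 88 mm). The peg is turned with the arm about the pivot.
- antiseptic: Loose bystander: amber bottle, 48 mm diameter, 120 mm high, origin under its centre.
- tape: Loose bystander: roll of paper tape lying flat, 68 mm diameter, 25 mm high, origin under its centre.
- jar: Loose bystander: white jar, 50 mm diameter, 55 mm high, origin under its centre.
- plasters: Loose bystander: green carton 50 x 75 x 30 mm, origin under its centre.
- bowl: Loose bystander: steel bowl, 110 mm diameter, 45 mm high, origin under its centre.
- cup: Loose bystander: blue cup, 60 mm diameter, 60 mm high, origin under its centre.
Things that resemble listed ones, but are neither listed nor needed, are in the scene too. Leave any purple look-alike of the pin alone. Leave any purple look-alike of the lid alone.

How it is judged:
On the way, in this order (a step that is already met when the one before it is completed fails the run):
1. the lid lies seated on the case, knuckles in line, and is let go (distance between lid_axis and case_axis below 0.008 m and angle between lid's own z axis and vertical below 0.06 rad and angle between the x axis of lid and the x axis of case, either way round below 0.06 rad and contact force between the fingers and lid below 0.1 N), for 0.2 s.
2. the pin is part way in the knuckles (tip 15 to 110 mm past the mouth) and is let go (y of pin_tip in the frame of hinge_mouth between -0.11 and -0.015 m and angle between the y axis of pin and the y axis of case, either way round below 0.35 rad and x of pin_tip in the frame of hinge_mouth between -0.008 and 0.008 m and z of pin_tip in the frame of hinge_mouth between -0.008 and 0.008 m and contact force between the fingers and pin below 0.05 N), for 0.2 s.
3. the pin, still part way in, is taken again by its knob (contact force between the fingers and pin above 0.3 N and horizontal distance between the grasp point and pin_knob below 0.022 m and y of pin_tip in the frame of hinge_mouth below -0.015 m), for 0.05 s.
4. the pin is fully home, through all five knuckles (y of pin in the frame of hinge_mouth below 0.005 m and distance between pin and hinge_mouth below 0.009 m and angle between the y axis of pin and the y axis of case, either way round below 0.07 rad and distance between lid_axis and case_axis below 0.008 m), for 0.1 s.
5. the catch is swung over the lid (value of joint catch above 1.25 rad), for 0.1 s.
At the end, for the whole second after the job is handed in: The lid lies closed and flat on the case (hinge axes within 8 mm, tilt and yaw within 0.06 rad), the pin runs through all five knuckles with its knob's inner face within 5 mm of the mouth and in line within 0.07 rad, the catch stands over the lid (1.25 rad or more), lid and pin at rest (all of step 4 and angle between lid's own z axis and vertical below 0.06 rad and angle between the x axis of lid and the x axis of case, either way round below 0.06 rad and value of joint catch above 1.25 rad and linear speed of each of lid, pin below 0.02 m/s); the robot touches nothing.
It fails at once if a bystander is shoved more than 40 mm or knocked over (distance of any of antiseptic, tape, jar, plasters, bowl, cup from where it was at the start of the episode above 0.04 m or angle between any of antiseptic, jar, cup's own z axis and vertical above 0.6 rad).
It also fails if it takes over 72 s, if anything falls off the work surface, if the arm or the gripper's body presses on something with over 40 N, if the wrist force passes 120 N, or if a joint passes its speed limit or range.

## Working session

There is one attempt and no reset: what is moved stays moved. The work goes in short steps, Python scripts to look and compute and a shell command to move; the robot and the scene stay as the last step left them, time stands still between calls to the robot, and variables do not carry over. Pictures are saved under pics/ and viewed, at most 10 in all, crops included, and the job is handed in when it is done.

```bash
ls; mkdir -p pics; cat > h.py <<'E'
import numpy as np, cv2
from bench import ctrl
from scipy.spatial.transform import Rotation as R
def cloud(p):
    z=p["range_z"]; K=np.array(p["mtx"]); h,w=z.shape
    u,v=np.meshgrid(np.arange(w),np.arange(h))
    c=np.stack([(u-K[0,2])/K[0,0]*z,-(v-K[1,2])/K[1,1]*z,-z],-1)
    if "hand_eye" in p:
        T=np.array(p["hand_eye"]); c=c@T[:3,:3].T+T[:3,3]
        s=p["st"]; M=R.from_rotvec(s["ee_rot"]).as_matrix(); o=np.array(s["tcp_pos"])
        c=c@M.T+o
    else:
        r=np.array(p["rotation"]); c=c@r.T+np.array(p["origin"])
    return c
def cap(n):
    s=ctrl.get_state(); p=ctrl.capture(n); p["st"]=s; return p
E
python3 - <<'E'
from h import *
for n in("top","scene"):
    p=cap(n); cv2.imwrite(f"pics/{n}0.png",p["img"]); np.save(f"{n}0.npy",cloud(p))
    print(n,np.array(p["origin"]).round(3), {k:np.shape(v) for k,v in p.items()})
    for t in "case case_axis hinge_mouth case_rim lid lid_axis lid_handle holder pin pin_tip pin_knob catch_peg antiseptic tape jar plasters bowl cup".split():
        print(t,[(np.round(d["point"],3).tolist(),round(d["confidence"],2)) for d in ctrl.pinpoint(t,p)[:3]])
print(ctrl.get_state())
E
```

```text
picsTraceback (most recent call last):
  File "<stdin>", line 3, in <module>
  File "h.py", line 13, in cloud
    r=np.array(p["rotation"]); c=c@r.T+np.array(p["origin"])
                                 ~~~~~^~~~~~~~~~~~~~~~~~~~~~
ValueError: operands could not be broadcast together with shapes (400,640) (3,)
```

```bash
sed -i 's/r=np.array(p\["rotation"\]); /r=R.from_rotvec(p["rotation"]).as_matrix(); /' h.py
python3 - <<'E'
from h import *
for n in("top","scene"):
    p=cap(n); cv2.imwrite(f"pics/{n}0.png",p["img"]); np.save(f"{n}0.npy",cloud(p))
    print(n,np.array(p["origin"]).round(3), p["rotation"],{k:np.shape(v) for k,v in p.items()})
    for t in "case case_axis hinge_mouth case_rim lid lid_axis lid_handle holder pin pin_tip pin_knob catch_peg".split():
        print(t,[(np.round(d["point"],3).tolist(),round(d["confidence"],2)) for d in ctrl.pinpoint(t,p)[:3]])
print(ctrl.get_state())
E
```

```text
top [0.457 0.056 0.935] [ 0.02812609 -0.08677835 -1.57097648] {'img': (400, 640, 3), 'range_z': (400, 640), 'mtx': (3, 3), 'origin': (3,), 'rotation': (3,), 'shot': (), 'st': ()}
case [([0.54, -0.048, -0.0], 0.98)]
case_axis [([0.609, -0.056, 0.062], 0.61), ([0.426, 0.386, 0.038], 0.56)]
hinge_mouth [([0.611, 0.01, 0.066], 0.83)]
case_rim [([0.544, -0.051, 0.06], 0.68)]
lid [([0.47, -0.323, 0.005], 0.95), ([0.276, -0.253, 0.005], 0.86)]
lid_axis [([0.329, -0.206, 0.008], 0.94), ([0.533, -0.35, 0.012], 0.72), ([0.434, 0.373, 0.041], 0.27)]
lid_handle [([0.476, -0.324, 0.023], 0.85), ([0.281, -0.244, 0.028], 0.8)]
holder [([0.45, 0.329, 0.002], 0.96)]
pin [([0.259, 0.371, 0.006], 0.8), ([0.434, 0.372, 0.037], 0.68)]
pin_tip [([0.473, 0.25, 0.043], 0.81), ([0.308, 0.262, -0.001], 0.8)]
pin_knob [([0.428, 0.384, 0.043], 0.79), ([0.251, 0.389, 0.011], 0.61), ([0.436, 0.372, 0.038], 0.29)]
catch_peg [([0.475, -0.011, 0.09], 0.7)]
scene [ 1.095 -0.063  0.988] [0.45714667 0.38808142 1.36479985] {'img': (400, 640, 3), 'range_z': (400, 640), 'mtx': (3, 3), 'origin': (3,), 'rotation': (3,), 'sh
[... 873 characters left out ...]
.478, -0.007, 0.088], 0.66)]
{'t': 1.35, 'qpos': array([ 1.16999514e+00,  3.19638918e-01,  1.56450851e+00, -1.23916927e-05,
        1.25741379e+00, -2.00080392e-02]), 'joint_velocities': array([-0.00048692,  0.00173507,  0.00077892, -0.001089  , -0.00095509,
       -0.00029108]), 'effort': array([ 1.54017825e-04, -4.12342751e+01, -2.32234865e+01,  7.27056060e-02,
        3.77713493e-02,  9.83252903e-06]), 'tcp_pos': array([0.21371433, 0.53381953, 0.19185026]), 'ee_rot': array([5.94531809e-01, 3.08480512e+00, 4.44178440e-05]), 'force': array([ 0.38009818, -0.35368416,  0.86384437]), 'ft_torque': array([0.01419477, 0.01105761, 0.04746366]), 'grasp_force': 0.0, 'finger_gap': 1.0017308318949736}
```

View pics/top0.png

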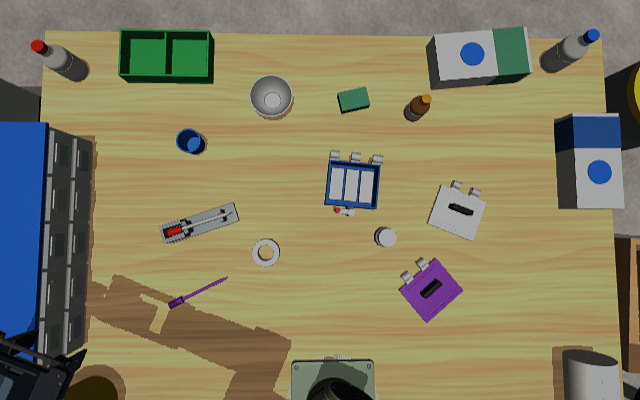

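View pics/scene0.png

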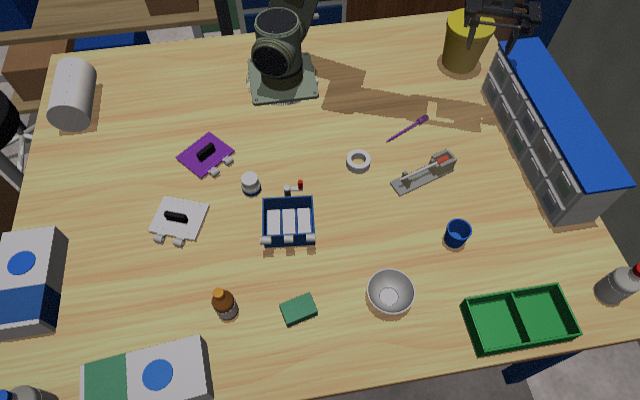

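```bash
python3 - <<'E'
from h import *
def rect(m,c,name):
    q=c[m][:,:2]; q=q.astype(np.float32)
    r=cv2.minAreaRect(q*1000); print(name,len(q),np.round(r[0],1),np.round(r[1],1),round(r[2],1),'z',c[m][:,2].mean().round(4))
for n in("top","scene"):
    im=cv2.imread(f"pics/{n}0.png"); c=np.load(f"{n}0.npy"); hsv=cv2.cvtColor(im,cv2.COLOR_BGR2HSV); H,S,V=[hsv[...,i].astype(int) for i in range(3)]
    x,y,z=c[...,0],c[...,1],c[...,2]
    near=lambda a,b,r:np.hypot(x-a,y-b)<r
    print(n)
    blue=(H>95)&(H<130)&(S>100)
    rect(near(.541,-.048,.1)&blue&(z>.054)&(z<.066),c,'case')
    kn=near(.541,-.048,.12)&(S<70)&(z>.066)&(z<.078)&(x>.58); rect(kn,c,'caseknuck')
    rect(near(.47,-.324,.085)&(z>.009)&(z<.018),c,'lidplate')
    rect(near(.47,-.324,.085)&(z>.03)&(z<.04),c,'handle')
    rect(near(.53,-.345,.05)&(z>.018)&(z<.026),c,'lidknuck')
    rect(near(.45,.33,.12)&(z>.003)&(z<.012),c,'hbase')
    # pin shaft
    m=near(.455,.31,.055)&(z>.034)&(z<.0455)&(S<80); rect(m,c,'shaft')
    m=near(.45,.33,.12)&(z>.0455); rect(m,c,'holder high')
    red=((H<8)|(H>172))&(S>140)
    m=near(.43,.38,.05)&red&(z>.03); rect(m,c,'knob')
    m=near(.476,-.01,.05)&red&(z>.07); rect(m,c,'peg')
E
```

```text
top
case 297 [541.8 -50.3] [126.2 109.2] 84.3 z 0.0594
caseknuck 219 [608.3 -59.3] [130.1  18.5] 83.9 z 0.0721
lidplate 1930 [ 482.5 -329.8] [128.4 131.2] 68.6 z 0.0134
handle 32 [ 479.9 -328.1] [54.8 13.6] 68.0 z 0.0365
lidknuck 87 [ 531.7 -353.4] [84.3 27.6] 58.2 z 0.0204
hbase 853 [448.2 323.7] [195.8 222. ] 61.7 z 0.0069
shaft 196 [453.9 310. ] [ 30.1 108.2] 18.7 z 0.0416
holder high 339 [443.5 339.7] [ 43.5 149.5] 18.5 z 0.0497
knob 102 [427.6 384.3] [16.2 41.5] 19.2 z 0.046
peg 19 [476.1  -8.5] [9.3 8.7] 89.8 z 0.0998
scene
case 271 [536.8 -49.6] [124.7 121.1] 84.1 z 0.0601
caseknuck 216 [607.5 -58.4] [128.6  18.6] 84.8 z 0.073
lidplate 1654 [ 480.4 -329.4] [129.2 134.8] 68.0 z 0.0143
handle 51 [ 480.8 -328.1] [55.1 11.5] 67.5 z 0.0361
lidknuck 136 [ 512.8 -343.1] [75.5 64.7] 71.0 z 0.0208
hbase 1407 [452.3 327.1] [237.5 231.8] 36.4 z 0.0059
shaft 134 [452.7 309.3] [ 31.2 109.6] 19.3 z 0.042
holder high 333 [445.5 331. ] [ 45.4 170. ] 19.0 z 0.0505
knob 56 [427.1 381.7] [14.3 31.6] 17.6 z 0.0485
peg 33 [476.7  -9.3] [8.3 9.9] 22.7 z 0.0948
```

```bash
J="python3 -m jog"
python3 -m jog '{"jaw":[91,91,91,91,91],"offset":[[0.28,-0.9,0],[0.28,-0.9,0],[0.28,-0.9,0],[0.28,-0.9,0],[0.28,-0.9,0]],"yaw":[-0.14,-0.14,-0.14,-0.14,-0.14]}'
python3 -m jog '{"jaw":[91,91,91,91,91],"offset":[[0.28,-0.9,0],[0.28,-0.9,0],[0.28,-0.9,0],[0.28,-0.9,0],[0.28,-0.9,0]],"yaw":[-0.14,-0.14,-0.14,-0.14,-0.14]}'
python3 -m jog '{"jaw":[91,91,91,91,91],"offset":[[0.28,-0.9,0],[0.28,-0.9,0],[0.28,-0.9,0],[0.28,-0.9,0],[0.28,-0.9,0]],"yaw":[-0.14,-0.03,0,0,0]}'
python3 -m jog '{"jaw":[91,91,91,91,91],"offset":[[0.28,-0.9,0],[0.28,-0.9,0],[0.28,-0.9,0],[0.28,-0.9,0],[0,0,0]],"yaw":[0,0,0,0,0]}'
cat >> h.py <<'E'
def pose():
    s=ctrl.get_state(); M=R.from_rotvec(s["ee_rot"]).as_matrix()
    print("t",round(s["t"],2),"tcp",np.round(s["tcp_pos"],4),"toolY deg",np.degrees(np.arctan2(M[1,1],M[0,1])).round(2),"tilt",np.degrees(np.arccos(-M[2,2])).round(2),"F",np.round(s["force"],1),"gap",round(s["finger_gap"]*91.2,1),"grip",round(s["grasp_force"],1),"q",np.round(s["qpos"],2)); return s
E
python3 - <<'E'
from h import *
pose(); p=cap("wrist"); c=cloud(p); np.save("w0.npy",c); cv2.imwrite("pics/w0.png",p["img"])
m=(c[...,2]>.036)&(c[...,2]<.046)&(np.hypot(c[...,0]-.48,c[...,1]+.328)<.06)
print(m.sum(),cv2.minAreaRect((c[m][:,:2]*1000).astype(np.float32)),c[m][:,2].mean())
E
```

```text
t: 1.85
tcp_pos: [0.2839, 0.3072, 0.192]
ee_rot: [1.623, 2.69, 0.001]
force: [1.0, -0.6, 0.1]
finger_gap: 0.999
grasp_force: 0.0
t: 2.35
tcp_pos: [0.354, 0.0821, 0.1923]
ee_rot: [2.447, 1.969, 0.002]
force: [1.5, 0.9, -0.5]
finger_gap: 0.995
grasp_force: 0.0
t: 2.85
tcp_pos: [0.424, -0.1433, 0.1922]
ee_rot: [2.601, 1.761, 0.001]
force: [1.5, 0.1, -0.1]
finger_gap: 0.999
grasp_force: 0.0
t: 3.35
tcp_pos: [0.481, -0.3264, 0.1909]
ee_rot: [2.602, 1.755, -0.001]
force: [-1.0, 1.2, -0.5]
finger_gap: 0.995
grasp_force: 0.0
t 3.35 tcp [ 0.481  -0.3264  0.1909] toolY deg -22.01 tilt 0.15 F [-1.   1.2 -0.5] gap 90.7 grip 0.0 q [-0.62  0.33  1.55 -0.    1.26 -0.23]
660 ((478.94482421875, -326.6375732421875), (55.305728912353516, 13.998250961303711), 68.29651641845703) 0.041823255943569476
```

```bash

python3 -m jog '{"jaw":[91,91,91,91,91],"offset":[[-0.04,0,-0.9],[0,0,-0.9],[0,0,-0.9],[0,0,-0.5],[0,0,-0.1]],"yaw":[0.005,0,0,0,0]}'
python3 -m jog '{"jaw":[8,8,8,8,8],"offset":[[0,0,0],[0,0,0],[0,0,0],[0,0,0],[0,0,0]],"yaw":[0,0,0,0,0]}'
python3 - <<'E'
from h import *
pose()
E
```

```text
t: 3.9
tcp_pos: [0.4752, -0.3182, 0.024]
ee_rot: [-2.59, -1.766, 0.004]
force: [-0.2, 0.1, 0.7]
finger_gap: 0.999
grasp_force: 0.0
t: 4.4
tcp_pos: [0.4781, -0.3215, 0.0278]
ee_rot: [2.595, 1.767, 0.001]
force: [0.8, -0.7, -0.8]
finger_gap: 0.594
grasp_force: 0.0
t 4.4 tcp [ 0.4781 -0.3215  0.0278] toolY deg -21.49 tilt 0.11 F [ 0.8 -0.7 -0.8] gap 54.2 grip 0.0 q [-0.61  0.47  1.78  0.    0.89 -0.24]
```

```bash

python3 -m jog '{"jaw":[8,8,8,8,8],"offset":[[0,0,0],[0,0,0],[0,0,0],[0,0,0],[0,0,0]],"yaw":[0,0,0,0,0]}'
python3 -m jog '{"jaw":[8,8,8,8,8],"offset":[[0,0,0],[0,0,0],[0,0,0],[0,0,0.1],[0,0,0.3]],"yaw":[0,0,0,0,0]}'
python3 - <<'E'
from h import *
pose()
E
```

```text
t: 4.9
tcp_pos: [0.4777, -0.3212, 0.0268]
ee_rot: [-2.597, -1.768, 0.0]
force: [-0.0, -0.0, 0.5]
finger_gap: 0.158
grasp_force: 0.0
t: 5.4
tcp_pos: [0.4768, -0.3205, 0.0461]
ee_rot: [-2.594, -1.767, 0.002]
force: [-0.2, 0.6, 0.1]
finger_gap: 0.089
grasp_force: 0.0
t 5.4 tcp [ 0.4768 -0.3205  0.0461] toolY deg -21.49 tilt 0.18 F [-0.2  0.6  0.1] gap 8.1 grip 0.0 q [-0.61  0.45  1.76 -0.    0.93 -0.24]
```

```bash
python3 - <<'E'
from h import *
p=cap("wrist"); cv2.imwrite("pics/w1.png",p["img"]); t=cap("top"); cv2.imwrite("pics/t1.png",cv2.resize(t["img"][120:330,300:520],None,fx=2.5,fy=2.5))
c=cloud(t); np.save("t1.npy",c)
m=(np.hypot(c[...,0]-.48,c[...,1]+.328)<.12)&(c[...,2]>.009)&(c[...,2]<.03)
print(np.median(c[m],0))
E
```

```text
[ 0.47496316 -0.30385644  0.01343626]
```

View pics/w1.png

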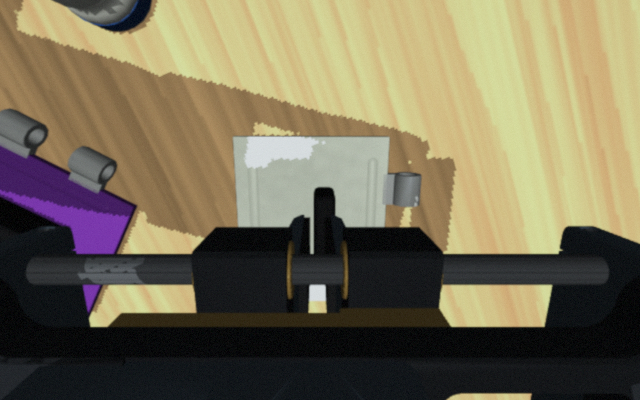

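```bash
python3 - <<'E'
from h import *
p=cap("wrist"); c=cloud(p); z=c[...,2]
for r in(200,220,240): print(r,[ (u,np.round(c[r,u],4).tolist()) for u in (250,300,310,320,324,330,340,400)])
for n in("top","scene"):
  p=cap(n)
  for t in("lid","lid_handle"): print(t,[(np.round(d["point"],3).tolist(),round(d["confidence"],2)) for d in ctrl.pinpoint(t,p)[:3]])
E
```

```text
200 [(250, [0.4383, -0.2924, 0.0145]), (300, [0.4719, -0.3057, 0.0148]), (310, [0.4814, -0.3026, 0.0409]), (320, [0.4874, -0.3046, 0.0423]), (324, [0.4898, -0.3054, 0.0429]), (330, [0.4933, -0.3072, 0.0413]), (340, [0.4987, -0.317, 0.0119]), (400, [0.5382, -0.3304, 0.0205])]
220 [(250, [0.4318, -0.3063, 0.0139]), (300, [0.4767, -0.302, 0.0802]), (310, [0.4762, -0.3154, 0.0394]), (320, [0.4826, -0.3169, 0.0425]), (324, [0.4851, -0.3177, 0.0429]), (330, [0.491, -0.3089, 0.0763]), (340, [0.4962, -0.3091, 0.0818]), (400, [0.5365, -0.3524, 0.0001])]
240 [(250, [0.477, -0.2791, 0.1656]), (300, [0.4783, -0.302, 0.1107]), (310, [0.4762, -0.317, 0.072]), (320, [0.4776, -0.3297, 0.0423]), (324, [0.4799, -0.331, 0.0415]), (330, [0.4898, -0.3087, 0.1057]), (340, [0.4942, -0.3088, 0.1096]), (400, [0.5119, -0.2933, 0.1649])]
lid [([0.278, -0.25, 0.008], 0.8), ([0.471, -0.322, 0.005], 0.62)]
lid_handle [([0.279, -0.244, 0.029], 0.9), ([0.447, 0.33, 0.004], 0.69), ([0.477, -0.328, 0.028], 0.68)]
lid [([0.468, -0.324, 0.01], 0.83), ([0.274, -0.252, 0.007], 0.82)]
lid_handle [([0.481, -0.327, 0.025], 0.97), ([0.278, -0.246, 0.028], 0.74)]
```

View pics/t1.png

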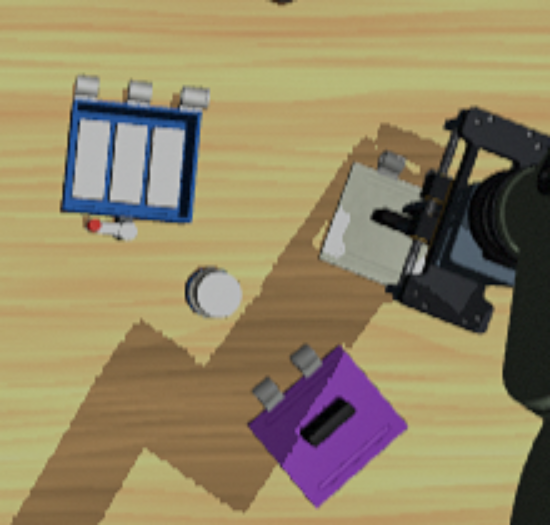

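```bash

python3 -m jog '{"jaw":[40,40,40,40,40],"offset":[[0,0,0],[0,0,0],[0,0,0],[0,0,-0.2],[0.05,-0.1,-0.2]],"yaw":[0,0,0,0,0]}'
for i in 1 2 3 4 5; do python3 -m jog '{"jaw":[10,10],"offset":[[0,0,0],[0,0,0]],"yaw":[0,0]}' | grep -v ee_rot; done
python3 - <<'E'
from h import *
pose()
p=cap("wrist"); c=cloud(p); z=c[...,2]
for r in(200,220,240): print(r,[ (u,np.round(c[r,u],4).tolist()) for u in (250,300,310,320,324,330,340,400)])
E
```

```text
t: 6.35
tcp_pos: [0.4799, -0.3258, 0.0262]
ee_rot: [-2.596, -1.769, 0.0]
force: [-0.6, -0.4, -0.1]
finger_gap: 0.434
grasp_force: 0.0
t: 6.55
tcp_pos: [0.48, -0.3261, 0.0261]
force: [-0.6, -0.5, -0.1]
finger_gap: 0.296
grasp_force: 0.0
t: 6.75
tcp_pos: [0.4804, -0.3263, 0.0271]
force: [0.2, -0.0, -0.4]
finger_gap: 0.127
grasp_force: 0.0
t: 6.95
tcp_pos: [0.4803, -0.3262, 0.0271]
force: [1.0, -0.1, -1.2]
finger_gap: 0.108
grasp_force: 0.0
t: 7.15
tcp_pos: [0.4802, -0.3262, 0.027]
force: [-0.1, -0.6, 0.3]
finger_gap: 0.112
grasp_force: 0.0
t: 7.35
tcp_pos: [0.4802, -0.3262, 0.0269]
force: [-0.7, -0.0, 0.4]
finger_gap: 0.105
grasp_force: 0.0
t 7.35 tcp [ 0.4802 -0.3262  0.0269] toolY deg -21.48 tilt 0.01 F [-0.7 -0.   0.4] gap 9.5 grip 0.0 q [-0.62  0.48  1.77  0.    0.89 -0.24]
200 [(250, [0.4452, -0.2934, 0.0133]), (300, [0.4756, -0.3057, 0.0123]), (310, [0.4851, -0.3016, 0.0423]), (320, [0.4904, -0.3036, 0.0424]), (324, [0.4925, -0.3044, 0.0426]), (330, [0.4941, -0.3128, 0.0131]), (340, [0.5002, -0.3155, 0.0121]), (400, [0.5361, -0.3279, 0.0185])]
220 [(250, [0.4399, -0.3057, 0.0146]), (300, [0.4782, -0.3058, 0.0596]), (310, [0.4807, -0.3126, 0.0421]), (320, [0.486, -0.3147, 0.0421]), (324, [0.4882, -0.3154, 0.0426]), (330, [0.4923, -0.313, 0.0547]), (340, [0.4975, -0.3135, 0.0593]), (400, [0.5344, -0.3475, 0.0008])]
240 [(250, [0.4784, -0.2836, 0.1434]), (300, [0.4788, -0.3078, 0.0842]), (310, [0.4762, -0.3237, 0.0427]), (320, [0.4816, -0.3259, 0.0427]), (324, [0.4837, -0.3271, 0.0417]), (330, [0.4912, -0.3127, 0.0843]), (340, [0.4956, -0.3128, 0.0884]), (400, [0.5134, -0.2974, 0.1436])]
```

```bash

for i in 1 2 ; do python3 -m jog '{"jaw":[0,0],"offset":[[0,0,0],[0,0,0]],"yaw":[0,0]}' | egrep -v 'ee_rot|tcp'; done
python3 -m jog '{"jaw":[0,0,0],"offset":[[0,0,0.1],[0,0,0.3],[0,0,0]],"yaw":[0,0,0]}'
python3 - <<'E'
from h import *
pose()
p=cap("wrist"); c=cloud(p); z=c[...,2]
for r in(200,220): print(r,[ (u,np.round(c[r,u],4).tolist()) for u in (250,300,310,320,324,330,340,400)])
E
```

```text
t: 7.6
force: [0.3, -0.4, 0.0]
finger_gap: 0.007
grasp_force: 0.0
t: 7.8
force: [0.3, -0.2, 0.8]
finger_gap: 0.01
grasp_force: 0.0
t: 8.1
tcp_pos: [0.4815, -0.3271, 0.0488]
ee_rot: [2.593, 1.766, 0.002]
force: [0.5, 0.2, -0.4]
finger_gap: 0.005
grasp_force: 0.0
t 8.1 tcp [ 0.4815 -0.3271  0.0488] toolY deg -21.49 tilt 0.25 F [ 0.5  0.2 -0.4] gap 0.5 grip 0.0 q [-0.62  0.45  1.75  0.    0.94 -0.24]
200 [(250, [0.4404, -0.2976, 0.0133]), (300, [0.4743, -0.3109, 0.014]), (310, [0.4841, -0.3072, 0.0426]), (320, [0.49, -0.3094, 0.0431]), (324, [0.4921, -0.3113, 0.0391]), (330, [0.4945, -0.319, 0.0135]), (340, [0.5012, -0.3217, 0.0134]), (400, [0.5438, -0.3418, 0.0008])]
220 [(250, [0.434, -0.3116, 0.0129]), (300, [0.4792, -0.307, 0.0802]), (310, [0.4841, -0.3088, 0.0804]), (320, [0.4885, -0.312, 0.0762]), (324, [0.4903, -0.3137, 0.0731]), (330, [0.4938, -0.3127, 0.0804]), (340, [0.4959, -0.3359, 0.0133]), (400, [0.5389, -0.3574, 0.0002])]
```

```bash

python3 -m jog '{"jaw":[0,0,0],"offset":[[0,0,1],[0,0,0.5],[0,0,0]],"yaw":[0,0,0]}'
python3 - <<'E'
from h import *
s=pose()
p=cap("wrist"); c=cloud(p); z=c[...,2]; cv2.imwrite("pics/w2.png",p["img"])
M=R.from_rotvec(s["ee_rot"]).as_matrix(); tl=(c-s["tcp_pos"])@M
for r in range(180,300,8): print(r,[np.round(tl[r,u]*1000).astype(int).tolist() for u in (290,300,310,316,322,328,336,346)])
p=cap("scene");cv2.imwrite("pics/s2.png",cv2.resize(p["img"][130:280,100:300],None,fx=4,fy=4))
E
```

```text
t: 8.45
tcp_pos: [0.4824, -0.3277, 0.1255]
ee_rot: [2.59, 1.764, 0.004]
force: [-0.6, -0.4, -0.1]
finger_gap: 0.008
grasp_force: 0.0
t 8.45 tcp [ 0.4824 -0.3277  0.1255] toolY deg -21.49 tilt 0.46 F [-0.6 -0.4 -0.1] gap 0.7 grip 0.0 q [-0.62  0.38  1.65  0.    1.1  -0.24]
180 [[13, -26, 113], [13, -17, 113], [19, -7, 82], [19, -1, 82], [13, 4, 112], [13, 10, 111], [13, 18, 113], [13, 27, 112]]
188 [[6, -27, 112], [5, -17, 113], [11, -7, 83], [12, -1, 82], [5, 4, 113], [5, 10, 113], [6, 18, 111], [6, 27, 111]]
196 [[-2, -27, 113], [-2, -17, 112], [4, -7, 84], [4, -1, 82], [-2, 4, 112], [-2, 10, 113], [-3, 18, 113], [-2, 27, 111]]
204 [[-10, -27, 112], [-10, -17, 113], [-3, -7, 83], [-3, -1, 84], [-10, 4, 111], [-10, 10, 112], [-10, 18, 113], [-10, 27, 111]]
212 [[-18, -27, 111], [-19, -17, 113], [-11, -7, 85], [-10, -1, 83], [-18, 4, 112], [-19, 10, 114], [-19, 18, 113], [-18, 28, 111]]
220 [[-26, -27, 111], [17, -9, -30], [18, -4, -32], [17, -1, -28], [17, 2, -27], [18, 5, -32], [-27, 18, 113], [-26, 28, 110]]
228 [[39, -8, -108], [39, -5, -107], [18, -4, -46], [17, -1, -41], [16, 2,
[... 366 characters left out ...]
], [17, 2, -71], [36, 2, -117], [38, 4, -123], [39, 6, -124]]
260 [[37, -7, -125], [37, -4, -124], [33, -2, -116], [34, -1, -117], [33, 1, -116], [35, 2, -119], [37, 4, -125], [37, 6, -124]]
268 [[35, -7, -124], [35, -4, -124], [32, -2, -118], [32, -1, -118], [32, 1, -119], [32, 2, -118], [35, 4, -125], [36, 6, -125]]
276 [[33, -7, -124], [33, -4, -125], [30, -2, -118], [30, -1, -119], [30, 1, -118], [30, 2, -118], [33, 4, -124], [32, 6, -123]]
284 [[31, -7, -125], [31, -4, -124], [27, -2, -117], [27, -1, -116], [27, 1, -118], [28, 2, -118], [31, 4, -124], [31, 6, -124]]
292 [[29, -7, -124], [28, -5, -123], [3, -3, -78], [3, -1, -79], [3, 1, -79], [26, 2, -119], [29, 4, -125], [29, 6, -125]]
```

View pics/w2.png

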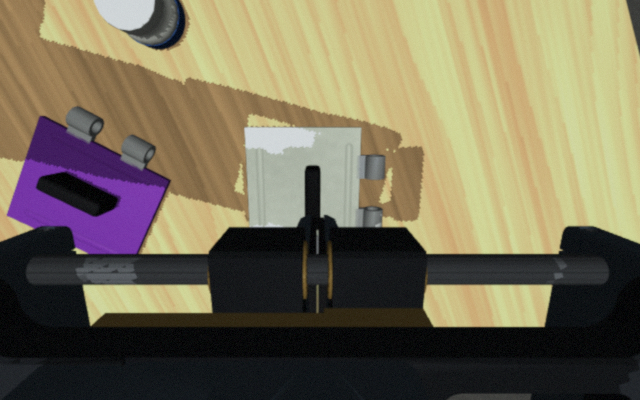

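View pics/s2.png

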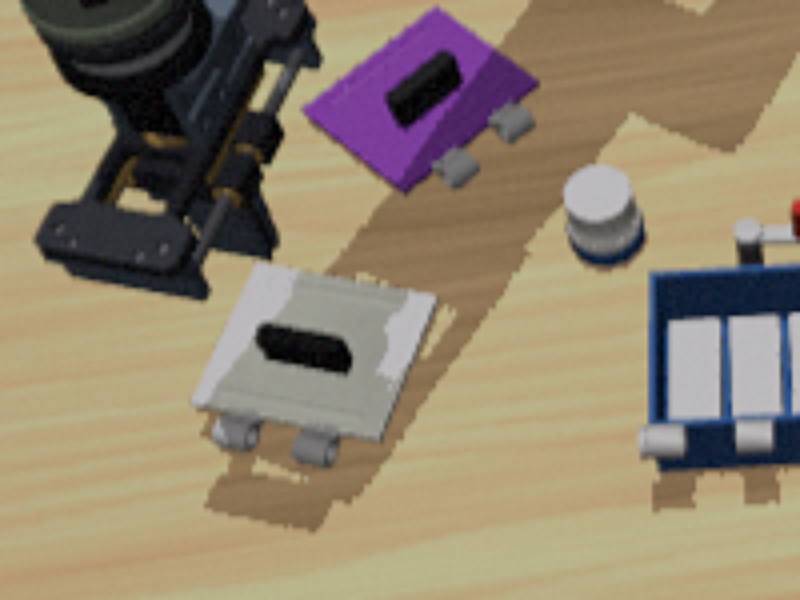

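```bash

python3 -m jog '{"jaw":[45,45,45,45,45],"offset":[[0,0,0],[0,0,0],[0,0,-0.5],[0,0,-0.8],[0,0,-0.6]],"yaw":[0,0,0,0,0]}' | egrep -v ee_rot
python3 -m jog '{"jaw":[45,45,45,45],"offset":[[0,0,-0.2],[0,0,-0.12],[0,0,-0.08],[0,0,0]],"yaw":[0,0,0,0]}'| egrep -v ee_rot
for i in 1 2 3 ; do python3 -m jog '{"jaw":[2,2],"offset":[[0,0,0],[0,0,0]],"yaw":[0,0]}' | egrep -v 'ee_rot'; done
```

```text
t: 9.05
tcp_pos: [0.4791, -0.3253, 0.0242]
force: [-0.2, -0.5, -0.1]
finger_gap: 0.416
grasp_force: 0.0
t: 9.45
tcp_pos: [0.4808, -0.3266, 0.0075]
force: [-0.2, 0.6, 0.6]
finger_gap: 0.489
grasp_force: 0.0
t: 9.65
tcp_pos: [0.4808, -0.3266, 0.0079]
force: [0.2, -0.7, -0.7]
finger_gap: 0.353
grasp_force: 0.0
t: 9.85
tcp_pos: [0.4803, -0.3263, 0.0073]
force: [-1.5, 1.1, 3.1]
finger_gap: 0.173
grasp_force: 1.5
t: 10.05
tcp_pos: [0.4801, -0.3262, 0.0072]
force: [-1.8, 0.9, 3.3]
finger_gap: 0.147
grasp_force: 30.0
```

```bash

python3 -m jog '{"jaw":[2,2,2,2,2],"offset":[[0,0,0.2],[0,0,0.6],[0,0,0.8],[0,0,0.6],[0,0,0.3]],"yaw":[0,0,0,0,0]}' | egrep -v ee_rot
python3 -m jog '{"jaw":[2,2,2,2,2],"offset":[[0.12,0.5,0],[0.2,0.75,0],[0.2,0.8,0],[0.2,0.8,0],[0.2,0.8,0]],"yaw":[0.03,0.05,0.06,0.05,0.05]}'| egrep -v ee_rot
python3 -m jog '{"jaw":[2,2,2,2,2],"offset":[[0.2,0.8,0],[0.18,0.7,0],[0.1,0.35,0],[0,0,0],[0,0,0]],"yaw":[0.03,0,0,0,0]}'| egrep -v ee_rot
cat > m.py <<'E'
from h import *
def meas(tag,zlo):
    pose(); p=cap("top"); im=p["img"]; c=cloud(p); cv2.imwrite(f"pics/{tag}.png",cv2.resize(im[120:240,290:420],None,fx=5,fy=5)); np.save(tag+".npy",c)
    hsv=cv2.cvtColor(im,cv2.COLOR_BGR2HSV); S=hsv[...,1]; x,y,z=[c[...,i] for i in range(3)]
    near=np.hypot(x-.545,y+.05)<.12
    def rect(m,n):
        r=cv2.minAreaRect((c[m][:,:2]*1000).astype(np.float32)); print(n,m.sum(),np.round(r[0],1),np.round(r[1],1),round(r[2],1),c[m][:,2].mean().round(4))
    rect(near&(S<70)&(z>.066)&(z<.078)&(x>.59),"caseknuck")
    rect(near&(z>zlo)&(z<zlo+.012),"lid band")
    rect(near&(z>zlo+.005)&(z<zlo+.016)&(x>.59),"lid knuck")
E
python3 -c "
from m import *
meas('m1',.13)"
```

```text
t: 10.55
tcp_pos: [0.4814, -0.327, 0.1352]
force: [0.6, -0.6, -2.6]
finger_gap: 0.146
grasp_force: 30.0
t: 11.05
tcp_pos: [0.5261, -0.1421, 0.132]
force: [0.5, 0.3, -3.2]
finger_gap: 0.151
grasp_force: 30.0
t: 11.55
tcp_pos: [0.5499, -0.0511, 0.1318]
force: [-0.6, -1.2, -2.6]
finger_gap: 0.149
grasp_force: 30.0
t 11.55 tcp [ 0.5499 -0.0511  0.1318] toolY deg -5.95 tilt 0.04 F [-0.6 -1.2 -2.6] gap 13.6 grip 30.0 q [-0.11  0.33  1.71 -0.    1.1  -0.01]
caseknuck 41 [614.4  -5.5] [21.9 14.6] 90.0 0.0723
lid band 754 [553.3 -54.4] [126.  130.2] 84.1 0.1373
lid knuck 72 [606.2 -10.7] [29.2 32.9] 86.6 0.1381
```

```bash

python3 -m jog '{"jaw":[2,2,2,2],"offset":[[0,0,-0.4],[0,0,-0.4],[0,0,-0.1],[0,0,0]],"yaw":[0,0,0,0]}'| egrep -v ee_rot
python3 - <<'E'
from m import *
meas('m2',.084)
p=cap("wrist"); c=cloud(p); np.save("wm2.npy",c); im=p["img"]; cv2.imwrite("pics/wm2.png",im)
M=R.from_rotvec(p["st"]["ee_rot"]).as_matrix()
# case frame estimate
a=np.radians(-5.9); C=np.array([[np.cos(a),np.sin(a)],[-np.sin(a),np.cos(a)]])
q=(c[...,:2]-[.5418,-.0503])@C.T
z=c[...,2]; S=cv2.cvtColor(im,cv2.COLOR_BGR2HSV)[...,1]
ok=(q[...,1]>20)&(q[...,1]<.09+20)
def rng(m,n):
    if m.sum()>5: print(n,m.sum(),"x",np.percentile(q[m][:,0],[1,50,99]).round(4),"y",np.percentile(q[m][:,1],[1,50,99]).round(4),"z",np.percentile(z[m],[1,50,99]).round(4))
    else: print(n,m.sum())
b=(abs(q[...,0])<.1)&(abs(q[...,1])<.1)
rng(b&(z>.088)&(z<.094)&(q[...,0]<.053),'plate')
rng(b&(q[...,0]>.06)&(z>.092)&(z<.106),'lid kn')
rng(b&(q[...,0]>.055)&(z>.06)&(z<.078),'case kn')
rng(b&(q[...,0]<.05)&(z>.055)&(z<.064),'case rim')
E
```

```text
t: 12.0
tcp_pos: [0.5495, -0.052, 0.0863]
force: [0.2, -0.2, -2.6]
finger_gap: 0.155
grasp_force: 30.0
t 12.0 tcp [ 0.5495 -0.052   0.0863] toolY deg -6.09 tilt 0.11 F [ 0.2 -0.2 -2.6] gap 14.2 grip 30.0 q [-0.12  0.37  1.77 -0.    1.   -0.01]
caseknuck 65 [613.4  -5.4] [21.8 17. ] 87.7 0.0719
lid band 653 [527.6 -31. ] [156.  108.2] 37.5 0.0919
lid knuck 53 [606.9 -11.8] [26.3 33.6] 84.4 0.0919
plate 14420 x [-0.0535 -0.0023  0.052 ] y [-0.0498  0.0367  0.0612] z [0.0916 0.0931 0.094 ]
lid kn 1045 x [0.0601 0.0667 0.0761] y [0.0136 0.0249 0.0352] z [0.0951 0.1    0.1022]
case kn 1170 x [0.0563 0.065  0.0743] y [-0.0021  0.0512  0.0647] z [0.0648 0.0732 0.0751]
case rim 999 x [-0.0673 -0.0053  0.049 ] y [0.0082 0.0631 0.065 ] z [0.0572 0.0603 0.0622]
```

View pics/wm2.png

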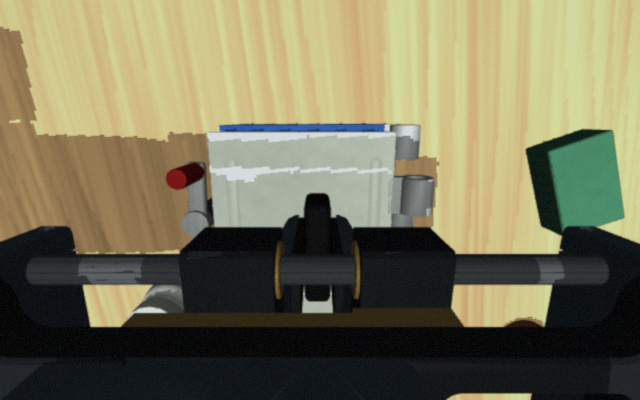

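```bash
python3 - <<'E'
import numpy as np
from scipy.optimize import least_squares
c=np.load("wm2.npy").reshape(-1,3); a=np.radians(-5.9); C=np.array([[np.cos(a),np.sin(a)],[-np.sin(a),np.cos(a)]])
q=np.c_[(c[:,:2]-[.5418,-.0503])@C.T,c[:,2]]
for n,m in(("case",(abs(q[:,0]-.067)<.014)&(q[:,1]>.043)&(q[:,1]<.064)&(q[:,2]>.062)&(q[:,2]<.08)),("lid",(q[:,0]>.059)&(q[:,0]<.085)&(q[:,1]>.016)&(q[:,1]<.034)&(q[:,2]>.0945)&(q[:,2]<.106))):
    p=q[m]
    r=least_squares(lambda v:np.hypot(p[:,0]-v[0],p[:,2]-v[1])-.01,[.067,p[:,2].max()-.01],loss="soft_l1",f_scale=.001)
    print(n,m.sum(),r.x.round(4),np.percentile(p[:,1],[2,98]).round(4))
E
```

```text
case 814 [0.0659 0.0641] [0.0437 0.0635]
lid 907 [0.0677 0.091 ] [0.0163 0.0336]
```

```bash

python3 -m jog '{"jaw":[2,2,2,2,2],"offset":[[-0.03,0.054,0],[0,0,-0.1],[0,0,-0.12],[0,0,-0.12],[0,0,0]],"yaw":[0,0,0,0,0]}'| egrep -v ee_rot
python3 -m jog '{"jaw":[2,2,2,2],"offset":[[0,0,-0.06],[0,0,-0.06],[0,0,-0.04],[0,0,0]],"yaw":[0,0,0,0]}'| egrep -v ee_rot
```

```text
t: 12.6
tcp_pos: [0.5478, -0.0483, 0.0687]
force: [0.1, 0.4, -2.6]
finger_gap: 0.151
grasp_force: 30.0
t: 13.0
tcp_pos: [0.5485, -0.0485, 0.0615]
force: [0.1, 1.0, -2.9]
finger_gap: 0.151
grasp_force: 30.0
```

```bash

python3 -m jog '{"jaw":[2,2],"offset":[[0,0,-0.04],[0,0,0]],"yaw":[0,0]}'| egrep -v ee_rot
python3 -m jog '{"jaw":[30,30,30,30],"offset":[[0,0,0],[0,0,0],[0,0,0],[0,0,0]],"yaw":[0,0,0,0]}'| egrep -v ee_rot
python3 -m jog '{"jaw":[30,30,30,30],"offset":[[0,0,0.3],[0,0,0.6],[0,0,0.8],[0,0,0]],"yaw":[0,0,0,0]}'| egrep -v ee_rot
cat > k.py <<'E'
from h import *
from scipy.optimize import least_squares
def look(tag):
    p=cap("wrist"); c=cloud(p); cv2.imwrite(f"pics/{tag}.png",p["img"]); np.save(tag+".npy",c); c=c.reshape(-1,3)
    a=np.radians(-5.9); C=np.array([[np.cos(a),np.sin(a)],[-np.sin(a),np.cos(a)]])
    q=np.c_[(c[:,:2]-[.5418,-.0503])@C.T,c[:,2]]
    for n,lo,hi in (("c+",.045,.061),("l+",.018,.034),("c0",-.008,.008),("l-",-.034,-.018),("c-",-.06,-.045)):
        m=(abs(q[:,0]-.067)<.014)&(q[:,1]>lo)&(q[:,1]<hi)&(q[:,2]>.064)&(q[:,2]<.08); p=q[m]
        if m.sum()<30: print(n,m.sum()); continue
        r=least_squares(lambda v:np.hypot(p[:,0]-v[0],p[:,2]-v[1])-.01,[.067,.064],loss="soft_l1",f_scale=.001)
        print(n,m.sum(),r.x.round(4))
    m=(abs(q[:,0])<.05)&(abs(q[:,1])<.06)&(abs(q[:,2]-.066)<.008); p=q[m]
    A=np.c_[p[:,:2],np.ones(len(p))]; print("plate z fit",np.linalg.lstsq(A,p[:,2],rcond=None)[0].round(4))
    m=(abs(q[:,0]-.067)<.005)&(q[:,2]>.07)&(q[:,2]<.078); print("knuckle y hist",np.histogram(q[m][:,1],np.arange(-.07,.0701,.004))[0])
E
python3 -c "
from k import *
pose(); look('k1')"
```

```text
t: 13.2
tcp_pos: [0.5491, -0.0485, 0.0602]
force: [0.8, -0.5, -0.6]
finger_gap: 0.15
grasp_force: 30.0
t: 13.6
tcp_pos: [0.5489, -0.0485, 0.06]
force: [-0.1, 0.0, 0.4]
finger_gap: 0.326
grasp_force: 0.0
t: 14.0
tcp_pos: [0.5525, -0.0489, 0.1503]
force: [0.9, -0.4, 0.3]
finger_gap: 0.33
grasp_force: 0.0
t 14.0 tcp [ 0.5525 -0.0489  0.1503] toolY deg -6.02 tilt 0.66 F [ 0.9 -0.4  0.3] gap 30.1 grip 0.0 q [-0.11  0.31  1.69  0.    1.13 -0.  ]
c+ 447 [0.066  0.0641]
l+ 485 [0.0657 0.0641]
c0 388 [0.0659 0.0641]
l- 160 [0.0659 0.0641]
c- 0
plate z fit [-0.0011  0.0004  0.0664]
knuckle y hist [ 0  0  0  0  0  0  0  0  0  9 21 30 41 49 12 35 48 52 49 52 43 22 50 54
 55 58 51 10 44 59 59 59 55 38  0]
```

```bash

python3 -m jog '{"jaw":[40,40,40,40,40],"offset":[[0,0,0.8],[-0.24,0.9,0],[-0.24,0.9,0],[-0.24,0.9,0],[-0.24,0.9,0]],"yaw":[0,0.05,0.06,0.05,0.05]}'| egrep -v ee_rot
python3 -m jog '{"jaw":[40,40,40,40,40],"offset":[[-0.24,0.9,0],[-0.24,0.9,0],[-0.24,0.9,0],[-0.24,0.9,0],[-0.16,0.45,0]],"yaw":[0.05,0.05,0.06,0.06,0]}'| egrep -v ee_rot
python3 -m jog '{"jaw":[40,40],"offset":[[0,0,0],[0,0,0]],"yaw":[0,0]}'| egrep -v ee_rot
cat > pn.py <<'E'
from h import *
def pin(tag,zs=(.036,.0455)):
    s=pose(); p=cap("wrist"); im=p["img"]; c=cloud(p); cv2.imwrite(f"pics/{tag}.png",im); np.save(tag+".npy",c)
    hsv=cv2.cvtColor(im,cv2.COLOR_BGR2HSV); H,S,V=[hsv[...,i].astype(int) for i in range(3)]; z=c[...,2]
    red=((H<8)|(H>172))&(S>140)&(z>.02)
    k=c[red]; 
    if len(k): print("knob n",len(k),"median",np.median(k,0).round(4),"zmax",np.percentile(k[:,2],98).round(4))
    near=np.hypot(c[...,0]-.45,c[...,1]-.325)<.12
    m=near&(z>.044)&(z<.060); r=cv2.minAreaRect((c[m][:,:2]*1000).astype(np.float32)); print("high",m.sum(),r)
    m=near&(z>.003)&(z<.012); r=cv2.minAreaRect((c[m&(np.hypot(c[...,0]-.45,c[...,1]-.325)<.1)][:,:2]*1000).astype(np.float32)); print("base",m.sum(),r)
    return s,c,im
E
python3 -c "
from pn import *
pin('p1')"
```

```text
t: 14.55
tcp_pos: [0.4993, 0.1328, 0.1836]
force: [1.2, 0.8, -0.0]
finger_gap: 0.437
grasp_force: 0.0
t: 15.05
tcp_pos: [0.443, 0.3369, 0.1833]
force: [0.7, -0.9, -0.1]
finger_gap: 0.44
grasp_force: 0.0
t: 15.25
tcp_pos: [0.4441, 0.3335, 0.1836]
force: [0.1, -0.2, -0.1]
finger_gap: 0.438
grasp_force: 0.0
t 15.25 tcp [0.4441 0.3335 0.1836] toolY deg 18.69 tilt 0.16 F [ 0.1 -0.2 -0.1] gap 39.9 grip 0.0 q [ 0.62  0.3   1.62 -0.    1.23  0.3 ]
knob n 592 median [0.4273 0.3828 0.048 ] zmax 0.3235
high 2347 ((443.394287109375, 338.6778869628906), (43.67672348022461, 156.5233917236328), 17.750972747802734)
base 3103 ((435.54156494140625, 328.40533447265625), (72.30982208251953, 173.9196014404297), 19.014793395996094)
```

View pics/p1.png

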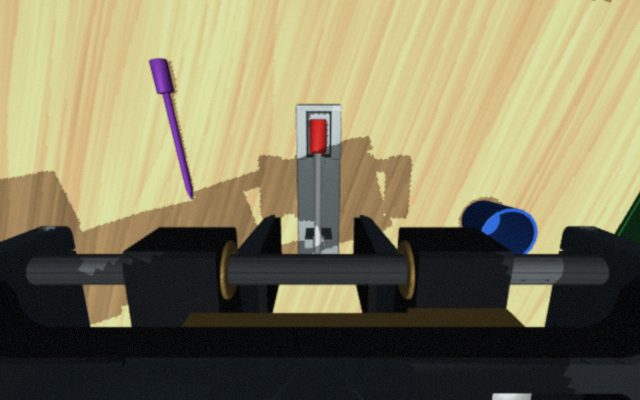

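```bash
python3 - <<'E'
from h import *
c=np.load("p1.npy"); im=cv2.imread("pics/p1.png"); hsv=cv2.cvtColor(im,cv2.COLOR_BGR2HSV)
s=ctrl.get_state(); M=R.from_rotvec(s["ee_rot"]).as_matrix(); t=np.array(s["tcp_pos"])
a=np.radians(18.7); ex=np.array([np.cos(a),np.sin(a)]); ey=np.array([-np.sin(a),np.cos(a)])
q=np.stack([(c[...,:2]-t[:2])@ex,(c[...,:2]-t[:2])@ey,c[...,2]],-1)   # holder-like axes, origin at tcp
np.set_printoptions(suppress=True)
for lo in np.arange(-.07,.1,.01):
    m=(abs(q[...,0])<.012)&(q[...,1]>lo)&(q[...,1]<lo+.01)&(q[...,2]>.034)&(q[...,2]<.06)
    p=q[m]; 
    if len(p)>5: print(round(lo,2),len(p),"x",np.percentile(p[:,0],[2,50,98]).round(4),"z",np.percentile(p[:,2],[2,50,98]).round(4))
red=((hsv[...,0]<8)|(hsv[...,0]>172))&(hsv[...,1]>140)&(abs(q[...,2]-.045)<.01); p=q[red]
print("knob",np.percentile(p,[1,50,99],axis=0).round(4))
E
```

```text
-0.07 123 x [-0.0114  0.0005  0.0113] z [0.0359 0.0442 0.048 ]
-0.06 169 x [-0.0114 -0.0006  0.0113] z [0.0352 0.0437 0.0485]
-0.05 61 x [-0.0028  0.0005  0.0038] z [0.0414 0.0435 0.045 ]
-0.04 63 x [-0.0027  0.0005  0.0038] z [0.0414 0.0435 0.045 ]
-0.03 63 x [-0.0027  0.0005  0.0037] z [0.0417 0.0432 0.0454]
-0.02 63 x [-0.0027  0.0005  0.0037] z [0.0413 0.0433 0.0451]
-0.01 63 x [-0.0027  0.0005  0.0037] z [0.0411 0.0436 0.0451]
0.0 66 x [-0.0026  0.0005  0.0037] z [0.0416 0.0435 0.0453]
0.01 67 x [-0.0026  0.0005  0.0037] z [0.0422 0.0437 0.0449]
0.02 185 x [-0.0117  0.0005  0.0117] z [0.0356 0.0445 0.0485]
0.03 163 x [-0.0115 -0.0005  0.0115] z [0.0364 0.0452 0.0517]
0.04 191 x [-0.0114 -0.0005  0.0087] z [0.0424 0.0477 0.0517]
0.05 192 x [-0.0113 -0.0004  0.0086] z [0.0408 0.0477 0.0523]
0.06 204 x [-0.0112 -0.0004  0.0086] z [0.0384 0.0476 0.0524]
0.07 102 x [-0.0119 -0.0023  0.0111] z [0.0367 0.0522 0.0537]
0.08 102 x [-0.0119 -0.0004  0.0111] z [0.0499 0.0521 0.0536]
knob [[-0.0076  0.0383  0.0429]
 [ 0.0001  0.0542  0.0478]
 [ 0.0076  0.0697  0.0504]]
```

```bash

python3 -m jog '{"jaw":[40,40,40,40,40],"offset":[[0,0,-0.8],[0,0,-0.9],[0,0,-0.9],[0,0,-0.6],[0,0,-0.3]],"yaw":[0,0,0,0,0]}'| egrep -v ee_rot
python3 -m jog '{"jaw":[40,40],"offset":[[0,0,-0.13],[0,0,0]],"yaw":[0,0]}'| egrep -v ee_rot
python3 -m jog '{"jaw":[0,0,0,0],"offset":[[0,0,0],[0,0,0],[0,0,0],[0,0,0]],"yaw":[0,0,0,0]}'| egrep -v ee_rot
python3 -m jog '{"jaw":[0,0,0],"offset":[[0,0,0],[0,0,0],[0,0,0]],"yaw":[0,0,0]}'| egrep -v ee_rot
```

```text
t: 15.8
tcp_pos: [0.4434, 0.3309, 0.0067]
force: [0.2, 0.6, -0.1]
finger_gap: 0.436
grasp_force: 0.0
t: 16.0
tcp_pos: [0.4448, 0.3327, 0.0028]
force: [-0.1, -0.0, 0.2]
finger_gap: 0.439
grasp_force: 0.0
t: 16.4
tcp_pos: [0.445, 0.3343, 0.0041]
force: [-0.6, 0.6, -0.3]
finger_gap: 0.119
grasp_force: 0.0
t: 16.7
tcp_pos: [0.4449, 0.3342, 0.0038]
force: [-0.4, -0.8, 5.4]
finger_gap: 0.074
grasp_force: 30.0
```

```bash

python3 -m jog '{"jaw":[0,0,0,0,0],"offset":[[0,0,0.15],[0,0,0.5],[0,0,0.8],[0,0,0.8],[0,0,0]],"yaw":[0,0,0,0,0]}'| egrep -v ee_rot
python3 - <<'E'
from h import *
c=np.load("top0.npy")
for n,u,v in(("bowl",271,97),("cup",191,141),("tape",266,265),("plasters",353,100),("antis",418,107)): print(n,c[v,u].round(3))
E
```

```text
t: 17.2
tcp_pos: [0.4479, 0.3364, 0.1217]
force: [1.4, 0.1, -0.1]
finger_gap: 0.076
grasp_force: 30.0
bowl [0.774 0.156 0.004]
cup [0.657 0.36  0.002]
tape [0.342 0.163 0.022]
plasters [ 0.761 -0.057  0.026]
antis [ 0.725 -0.207  0.087]
```

```bash

python3 -m jog '{"jaw":[0,0,0,0,0],"offset":[[0.3,-0.4,0],[0.5,-0.6,0],[0.55,-0.7,0],[0.55,-0.7,0],[0.55,-0.7,0]],"yaw":[-0.06,-0.06,-0.06,-0.06,-0.06]}'| egrep -v ee_rot
python3 -m jog '{"jaw":[0,0,0,0,0],"offset":[[0.55,-0.7,0],[0.45,-0.5,0],[0.15,-0.2,0],[0,0,0],[0,0,0]],"yaw":[-0.06,-0.06,-0.01,0,0]}'| egrep -v ee_rot
cat > f.py <<'E'
from h import *
O=np.array([.5418,-.0503]); a=np.radians(-5.9); C=np.array([[np.cos(a),np.sin(a)],[-np.sin(a),np.cos(a)]])
def fr(tag):
    s=pose(); p=cap("wrist"); im=p["img"]; c=cloud(p); cv2.imwrite(f"pics/{tag}.png",im); np.save(tag+".npy",c)
    print("tcp in case frame mm",(C@(np.array(s["tcp_pos"])[:2]-O)*1000).round(1))
    hsv=cv2.cvtColor(im,cv2.COLOR_BGR2HSV); red=((hsv[...,0]<8)|(hsv[...,0]>172))&(hsv[...,1]>140)
    q=np.concatenate([(c[...,:2]-O)@C.T,c[...,2:]],-1)
    z0=s["tcp_pos"][2]+.036
    for nm,m in(("red",red&(abs(q[...,2]-z0)<.03)&(abs(q[...,0]-.066)<.05)),):
        if m.sum()>5: print(nm,m.sum(),(np.percentile(q[m],[2,50,98],axis=0)*1000).round(1).tolist())
    m=red&(abs(q[...,2]-z0)<.03)&(abs(q[...,0]-.066)<.05)
    b=q[m]
    if len(b)>20:
        for lo,hi in((0,25),(75,100)):
            l,h=np.percentile(b[:,1],[lo,hi]); e=b[(b[:,1]>=l)&(b[:,1]<=h)]; print("  y",(e[:,1].mean()*1000).round(1),"xmid",((np.percentile(e[:,0],2)+np.percentile(e[:,0],98))*500).round(1),"ztop",(np.percentile(e[:,2],90)*1000).round(1))
    return q,im
E
python3 - <<'E'
from f import *
q,im=fr('f1')
m=(abs(q[...,0]-.066)<.012)&(q[...,1]>.17)&(abs(q[...,2]-.157)<.02)
for lo in np.arange(.17,.25,.01):
    k=m&(q[...,1]>lo)&(q[...,1]<lo+.01); 
    if k.sum()>8: print(round(lo,2),k.sum(),(np.percentile(q[k],[2,50,98],axis=0)*1000).round(1).tolist())
E
```

```text
t: 17.7
tcp_pos: [0.5674, 0.1775, 0.1151]
force: [-0.4, 0.3, -0.4]
finger_gap: 0.08
grasp_force: 30.0
t: 18.2
tcp_pos: [0.6235, 0.1098, 0.1153]
force: [0.6, 0.8, -0.2]
finger_gap: 0.081
grasp_force: 30.0
t 18.2 tcp [0.6235 0.1098 0.1153] toolY deg -5.97 tilt 0.12 F [ 0.6  0.8 -0.2] gap 7.4 grip 30.0 q [0.16 0.46 1.54 0.   1.14 0.26]
tcp in case frame mm [ 64.8 167.7]
red 2564 [[56.6, 204.9, 154.0], [64.7, 221.5, 159.1], [72.8, 236.6, 161.1]]
  y 208.5 xmid 64.6 ztop 160.5
  y 233.3 xmid 64.8 ztop 160.5
0.17 276 [[61.2, 170.5, 153.0], [64.8, 175.4, 155.0], [68.4, 179.8, 163.7]]
0.18 1105 [[54.5, 180.7, 139.2], [65.6, 185.5, 155.8], [76.4, 189.3, 176.1]]
0.19 314 [[61.1, 190.2, 152.3], [64.6, 194.9, 154.8], [68.6, 199.7, 156.2]]
0.2 540 [[56.9, 200.3, 153.0], [65.1, 206.4, 158.6], [72.9, 209.9, 161.0]]
0.21 772 [[56.6, 210.2, 153.6], [65.1, 215.1, 159.2], [73.3, 219.8, 161.2]]
0.22 829 [[56.2, 220.2, 152.1], [65.1, 225.1, 159.0], [73.6, 229.6, 161.0]]
0.23 619 [[56.5, 230.1, 152.8], [65.2, 233.6, 159.0], [73.5, 237.1, 161.1]]
```

```bash

python3 -m jog '{"jaw":[0,0,0,0,0],"offset":[[0.024,0,-0.5],[0,0,-0.6],[0,0,-0.45],[0,0,-0.2],[0,0,0]],"yaw":[0,0,0,0,0]}'| egrep -v ee_rot
python3 -c "
from f import *
q,im=fr('f2')
t=cap('top'); c=cloud(t); cv2.imwrite('pics/t2.png',cv2.resize(t['img'][120:220,270:400],None,fx=6,fy=6)); np.save('t2.npy',c)
q=np.concatenate([(c[...,:2]-O)@C.T,c[...,2:]],-1)
m=(abs(q[...,0]-.066)<.014)&(q[...,1]>-.07)&(q[...,1]<.15)&(q[...,2]>.055)&(q[...,2]<.082)
for lo in np.arange(-.06,.15,.01):
    k=m&(q[...,1]>lo)&(q[...,1]<lo+.01)
    if k.sum()>3: print(round(lo,2),k.sum(),(np.median(q[k],axis=0)*1000).round(1),(q[k][:,2].max()*1000).round(1))
"
```

```text
t: 18.75
tcp_pos: [0.6243, 0.11, 0.0272]
force: [0.4, 0.2, -1.8]
finger_gap: 0.073
grasp_force: 30.0
t 18.75 tcp [0.6243 0.11   0.0272] toolY deg -5.92 tilt 0.18 F [ 0.4  0.2 -1.8] gap 6.6 grip 30.0 q [0.16 0.55 1.64 0.   0.96 0.26]
tcp in case frame mm [ 65.5 167.9]
red 2558 [[57.4, 205.2, 66.2], [65.4, 221.8, 71.0], [73.5, 236.9, 73.0]]
  y 208.9 xmid 65.5 ztop 72.5
  y 233.6 xmid 65.6 ztop 72.4
-0.06 43 [ 61.8 -55.1  70.8] 76.4
-0.05 43 [ 65.3 -44.2  71.4] 76.4
-0.04 31 [ 64.1 -33.8  70.9] 76.9
-0.03 42 [ 63.2 -25.2  70.9] 75.7
-0.02 30 [ 63.4 -17.   69.3] 74.8
-0.01 44 [63.5 -5.  71.5] 75.6
0.0 43 [64.4  5.1 70.7] 76.8
0.01 34 [63.8 17.1 69.4] 76.0
0.02 42 [62.9 25.1 70.4] 75.0
0.03 29 [64.1 34.1 70. ] 75.9
0.04 39 [65.4 44.9 70.8] 76.8
0.05 42 [62.6 54.9 70.7] 75.7
0.06 14 [64.9 61.4 71.4] 73.3
0.11 6 [ 68.  117.7  68. ] 70.4
0.12 12 [ 67.3 124.9  68. ] 71.5
```

```bash

python3 -m jog '{"jaw":[0,0,0,0,0],"offset":[[-0.02,-0.2,0.01],[-0.02,-0.2,0],[-0.02,-0.2,0],[-0.01,-0.1,0],[0,0,0]],"yaw":[0,0,0,0,0]}'
python3 -m jog '{"jaw":[0,0,0,0,0],"offset":[[-0.015,-0.15,0],[-0.015,-0.15,0],[0,0,0],[0,0,0],[0,0,0]],"yaw":[0,0,0,0,0]}'
python3 -c "
from f import *
fr('f3')"
```

```text
t: 19.35
tcp_pos: [0.6224, 0.0727, 0.0291]
ee_rot: [2.336, 2.1, 0.0]
force: [-0.4, 0.7, -0.5]
finger_gap: 0.078
grasp_force: 30.0
t: 19.85
tcp_pos: [0.621, 0.0592, 0.0289]
ee_rot: [2.335, 2.102, 0.0]
force: [0.2, -0.4, -0.9]
finger_gap: 0.083
grasp_force: 30.0
t 19.85 tcp [0.621  0.0592 0.0289] toolY deg -6.01 tilt 0.01 F [ 0.2 -0.4 -0.9] gap 7.6 grip 30.0 q [0.08 0.53 1.66 0.   0.95 0.18]
tcp in case frame mm [ 67.5 117.1]
red 2570 [[59.2, 154.4, 67.6], [67.3, 170.9, 72.7], [75.4, 186.0, 74.8]]
  y 158.1 xmid 67.2 ztop 74.1
  y 182.7 xmid 67.6 ztop 74.2
```

```bash

python3 -m jog '{"jaw":[0,0,0,0,0],"offset":[[-0.03,0,-0.015],[-0.015,-0.15,0],[-0.015,-0.15,0],[0,0,0],[0,0,0]],"yaw":[0,0,0,0,0]}' | egrep -v ee_rot
python3 -m jog '{"jaw":[0,0,0,0,0],"offset":[[-0.015,-0.15,0],[-0.01,-0.1,0],[0,0,0],[0,0,0],[0,0,0]],"yaw":[0,0,0,0,0]}'| egrep -v ee_rot
python3 -c "
from f import *
fr('f4')"
```

```text
t: 20.4
tcp_pos: [0.6179, 0.0436, 0.0282]
force: [0.2, 0.9, -0.9]
finger_gap: 0.077
grasp_force: 30.0
t: 20.9
tcp_pos: [0.6167, 0.0316, 0.0282]
force: [0.6, -0.2, -0.1]
finger_gap: 0.076
grasp_force: 30.0
t 20.9 tcp [0.6167 0.0316 0.0282] toolY deg -6.02 tilt 0.01 F [ 0.6 -0.2 -0.1] gap 7.0 grip 30.0 q [0.03 0.52 1.68 0.   0.94 0.14]
tcp in case frame mm [66.1 89.2]
red 2578 [[57.8, 126.4, 66.9], [65.9, 143.0, 72.0], [73.9, 158.1, 74.1]]
  y 130.1 xmid 65.8 ztop 73.5
  y 154.8 xmid 66.1 ztop 73.4
```

```bash

python3 -m jog '{"jaw":[40,40,40,40,40],"offset":[[0,0,0],[0,0,0],[0,0,0],[0,0,0],[0,0,0]],"yaw":[0,0,0,0,0]}' | egrep -v ee_rot
python3 -m jog '{"jaw":[40,40,40,40,40],"offset":[[0,0,0.4],[0,0,0.7],[0,0,0.5],[0,0,0],[0,0,0]],"yaw":[0,0,0,0,0]}'| egrep -v ee_rot
python3 -c "
from f import *
fr('f5')"
```

```text
t: 21.45
tcp_pos: [0.6167, 0.0316, 0.0282]
force: [0.3, 0.4, 0.0]
finger_gap: 0.433
grasp_force: 0.0
t: 21.95
tcp_pos: [0.6166, 0.0315, 0.1083]
force: [-0.5, 0.1, -1.0]
finger_gap: 0.437
grasp_force: 0.0
t 21.95 tcp [0.6166 0.0315 0.1083] toolY deg -6.01 tilt 0.04 F [-0.5  0.1 -1. ] gap 39.9 grip 0.0 q [ 0.03  0.45  1.59 -0.    1.11  0.14]
tcp in case frame mm [66.  89.1]
red 13 [[45.0, 81.6, 136.0], [86.0, 101.5, 155.1], [87.4, 105.7, 173.4]]
```

```bash
sed -i 's/z0=s\["tcp_pos"\]\[2\]+.036/z0=.064/' f.py
python3 -c "
from f import *
q,im=fr('f6')
m=(abs(q[...,0]-.066)<.012)&(abs(q[...,2]-.066)<.015)
for lo in np.arange(.06,.17,.01):
    k=m&(q[...,1]>lo)&(q[...,1]<lo+.01)
    if k.sum()>8: print(round(lo,2),k.sum(),(np.percentile(q[k],[2,50,98],axis=0)*1000).round(1).tolist())
"
```

```text
t 22.0 tcp [0.6159 0.0315 0.1073] toolY deg -6.02 tilt 0.09 F [ 0.4  0.2 -0.2] gap 39.8 grip 0.0 q [ 0.03  0.45  1.59 -0.    1.11  0.14]
tcp in case frame mm [65.3 89. ]
red 1029 [[57.5, 127.0, 56.7], [65.1, 143.1, 62.1], [73.1, 158.5, 65.0]]
  y 130.6 xmid 65.3 ztop 64.9
  y 155.2 xmid 65.0 ztop 62.6
0.06 379 [[54.5, 60.4, 54.0], [64.8, 64.4, 66.4], [74.8, 69.5, 74.7]]
0.07 130 [[62.5, 70.1, 61.8], [66.0, 75.2, 64.4], [69.5, 79.8, 66.1]]
0.08 127 [[62.5, 80.4, 60.9], [66.4, 85.2, 63.4], [69.5, 89.8, 65.0]]
0.09 141 [[61.8, 90.3, 58.3], [65.6, 95.1, 62.3], [69.5, 99.9, 64.1]]
0.1 142 [[61.8, 100.5, 58.5], [65.7, 105.1, 61.3], [69.5, 109.7, 63.3]]
0.11 142 [[61.9, 110.3, 57.4], [65.7, 114.9, 60.3], [69.5, 119.4, 62.4]]
0.12 207 [[57.6, 120.1, 57.4], [65.7, 126.5, 61.6], [73.9, 129.7, 65.4]]
0.13 322 [[57.6, 130.2, 57.5], [65.7, 135.1, 63.0], [73.9, 139.6, 65.1]]
0.14 332 [[56.8, 140.2, 54.3], [65.7, 145.0, 61.8], [73.9, 149.4, 64.2]]
0.15 319 [[56.9, 150.1, 55.2], [65.8, 154.3, 61.0], [73.8, 159.2, 63.4]]
```

```bash

python3 -m jog '{"jaw":[40,40,40,40,40],"offset":[[0.04,0.4,0],[0.06,0.6,0],[0.02,0.13,0],[0,0,0],[0,0,-0.5]],"yaw":[0,0,0,0,0]}' | egrep -v ee_rot
python3 -m jog '{"jaw":[40,40,40,40,40],"offset":[[0,0,-0.6],[0,0,-0.4],[0,0,-0.26],[0,0,0],[0,0,0]],"yaw":[0,0,0,0,0]}'| egrep -v ee_rot
python3 -c "
from f import *
fr('f7')"
```

```text
t: 22.55
tcp_pos: [0.6249, 0.0877, 0.0852]
force: [-0.5, 0.0, -0.4]
finger_gap: 0.44
grasp_force: 0.0
t: 23.05
tcp_pos: [0.6231, 0.0876, 0.0205]
force: [0.5, -0.4, 1.0]
finger_gap: 0.439
grasp_force: 0.0
t 23.05 tcp [0.6231 0.0876 0.0205] toolY deg -6.04 tilt 0.04 F [ 0.5 -0.4  1. ] gap 40.1 grip 0.0 q [ 0.12  0.55  1.66 -0.    0.94  0.23]
tcp in case frame mm [ 66.7 145.5]
red 1165 [[57.2, 127.3, 50.9], [65.4, 153.0, 61.3], [73.6, 159.5, 65.1]]
  y 129.5 xmid 65.4 ztop 64.9
  y 158.8 xmid 65.1 ztop 61.8
```

```bash

python3 -m jog '{"jaw":[0,0,0,0,0],"offset":[[-0.02,0,0],[0,0,0],[0,0,0],[0,0,0],[0,0,0]],"yaw":[0,0,0,0,0]}' | egrep -v ee_rot
python3 -m jog '{"jaw":[0,0,0,0,0],"offset":[[0,0,0],[0,0,0.05],[0,0,0.05],[0,0,0.05],[0,0,0]],"yaw":[0,0,0,0,0]}'| egrep -v ee_rot
python3 -c "
from f import *
fr('f8')"
```

```text
t: 23.6
tcp_pos: [0.6219, 0.0881, 0.0204]
force: [0.1, 0.5, 1.0]
finger_gap: 0.187
grasp_force: 30.0
t: 24.1
tcp_pos: [0.6217, 0.0882, 0.0277]
force: [0.7, 0.6, -2.6]
finger_gap: 0.188
grasp_force: 30.0
t 24.1 tcp [0.6217 0.0882 0.0277] toolY deg -6.03 tilt 0.02 F [ 0.7  0.6 -2.6] gap 17.2 grip 30.0 q [0.12 0.54 1.65 0.   0.95 0.23]
tcp in case frame mm [ 65.2 146. ]
red 1212 [[56.4, 127.2, 57.6], [64.9, 153.5, 68.1], [73.7, 159.6, 71.2]]
  y 129.6 xmid 64.8 ztop 70.9
  y 159.1 xmid 64.8 ztop 68.9
```

```bash

python3 -m jog '{"jaw":[0,0,0,0,0],"offset":[[0.016,0,0],[-0.01,-0.1,0.01],[-0.01,-0.1,0],[0,0,0],[0,0,0]],"yaw":[0,0,0,0,0]}' | egrep -v ee_rot
python3 -c "
from f import *
q,im=fr('f9')
m=(abs(q[...,0])<.05)&(abs(q[...,1])<.06)&(abs(q[...,2]-.066)<.01); p=q[m]
print(m.sum(), np.median(p[:,2]) if len(p) else '')
"
```

```text
t: 24.65
tcp_pos: [0.6213, 0.0772, 0.0281]
force: [0.2, -1.2, -2.9]
finger_gap: 0.19
grasp_force: 30.0
t 24.65 tcp [0.6213 0.0772 0.0281] toolY deg -6.03 tilt 0.05 F [ 0.2 -1.2 -2.9] gap 17.3 grip 30.0 q [ 0.11  0.54  1.66 -0.    0.95  0.21]
tcp in case frame mm [ 65.9 135. ]
red 1204 [[57.2, 116.2, 58.1], [65.6, 142.7, 68.5], [74.4, 148.6, 71.4]]
  y 118.6 xmid 65.8 ztop 71.2
  y 148.1 xmid 65.5 ztop 69.1
0
```

```bash

python3 -m jog '{"jaw":[0,0,0,0,0],"offset":[[-0.01,-0.1,0],[-0.01,-0.1,0.01],[-0.01,-0.1,0],[0,0,0],[0,0,0]],"yaw":[0,0,0,0,0]}' | egrep -v ee_rot
python3 -c "
from f import *
q,im=fr('f10')
"
```

```text
t: 25.2
tcp_pos: [0.6198, 0.0624, 0.0286]
force: [0.3, -1.6, -2.9]
finger_gap: 0.19
grasp_force: 30.0
t 25.2 tcp [0.6198 0.0624 0.0286] toolY deg -6.03 tilt 0.04 F [ 0.3 -1.6 -2.9] gap 17.3 grip 30.0 q [ 0.08  0.53  1.67 -0.    0.95  0.19]
tcp in case frame mm [ 66.1 120.1]
red 1208 [[57.3, 101.1, 58.3], [65.7, 127.9, 69.1], [74.5, 133.7, 71.8]]
  y 103.9 xmid 65.7 ztop 71.5
  y 133.2 xmid 65.6 ztop 69.5
```

```bash

python3 -m jog '{"jaw":[0,0,0,0,0],"offset":[[-0.01,-0.1,0],[-0.01,-0.1,0],[-0.01,-0.1,0],[0,0,0],[0,0,0]],"yaw":[0,0,0,0,0]}' | egrep -v ee_rot
python3 -c "
from f import *
q,im=fr('f11')
m=(abs(q[...,0]-.066)<.008)&(abs(q[...,2]-.066)<.015)
for lo in np.arange(.04,.13,.01):
    k=m&(q[...,1]>lo)&(q[...,1]<lo+.01)
    if k.sum()>8: print(round(lo,2),k.sum(),(np.percentile(q[k],[2,50,98],axis=0)*1000).round(1).tolist())
"
```

```text
t: 25.75
tcp_pos: [0.6185, 0.0475, 0.0287]
force: [0.2, -0.8, -2.8]
finger_gap: 0.191
grasp_force: 30.0
t 25.75 tcp [0.6185 0.0475 0.0287] toolY deg -6.03 tilt 0.03 F [ 0.2 -0.8 -2.8] gap 17.4 grip 30.0 q [ 0.06  0.53  1.67 -0.    0.94  0.16]
tcp in case frame mm [ 66.2 105.2]
red 1211 [[57.5, 86.3, 58.6], [65.9, 112.9, 69.2], [74.7, 118.8, 72.0]]
  y 89.0 xmid 65.8 ztop 71.7
  y 118.3 xmid 65.8 ztop 69.8
0.07 168 [[62.5, 72.5, 64.5], [66.1, 76.4, 66.5], [69.6, 79.9, 67.8]]
0.08 293 [[58.4, 80.2, 65.1], [66.3, 87.1, 69.8], [73.7, 89.9, 72.3]]
0.09 80 [[59.9, 90.1, 68.6], [65.8, 90.8, 70.8], [72.3, 91.9, 72.6]]
0.1 99 [[58.1, 107.4, 65.4], [66.4, 109.1, 68.8], [73.6, 109.9, 71.3]]
0.11 728 [[58.3, 110.3, 56.9], [65.9, 116.2, 68.6], [73.6, 118.8, 71.3]]
```

```bash

python3 -m jog '{"jaw":[30,30,30,30,30],"offset":[[0,0,0],[0,0,0],[0,0,0],[0,0,0],[0,0,0]],"yaw":[0,0,0,0,0]}' | egrep -v ee_rot
python3 -c "
from f import *
q,im=fr('f12')
t=cap('top'); c=cloud(t); q=np.concatenate([(c[...,:2]-O)@C.T,c[...,2:]],-1)
m=(q[...,0]>-.05)&(q[...,0]<-.01)&(abs(q[...,1])<.058)&(abs(q[...,2]-.066)<.012); p=q[m]
A=np.c_[p[:,:2],np.ones(len(p))]; print(len(p),np.linalg.lstsq(A,p[:,2],rcond=None)[0].round(4))
"
python3 -m jog '{"jaw":[0,0,0,0,0],"offset":[[0,0,0],[0,0,0],[0,0,0],[0,0,0],[0,0,0]],"yaw":[0,0,0,0,0]}' | egrep -v ee_rot
```

```text
t: 26.3
tcp_pos: [0.6185, 0.0481, 0.0287]
force: [-0.1, 0.3, 0.2]
finger_gap: 0.33
grasp_force: 0.0
t 26.3 tcp [0.6185 0.0481 0.0287] toolY deg -6.01 tilt 0.02 F [-0.1  0.3  0.2] gap 30.1 grip 0.0 q [ 0.06  0.53  1.67 -0.    0.94  0.16]
tcp in case frame mm [ 66.2 105.7]
red 1138 [[57.7, 86.3, 58.3], [65.9, 113.2, 69.2], [73.9, 118.9, 71.8]]
  y 88.8 xmid 65.7 ztop 71.2
  y 118.5 xmid 65.9 ztop 69.9
87 [0.0006 0.119  0.072 ]
t: 26.9
tcp_pos: [0.6185, 0.0481, 0.0286]
force: [-1.0, 0.4, -0.3]
finger_gap: 0.192
grasp_force: 30.0
```

```bash

python3 -m jog '{"jaw":[0,0,0,0,0],"offset":[[-0.01,-0.1,0],[-0.01,-0.1,0],[0,0,0],[0,0,0],[0,0,0]],"yaw":[0,0,0,0,0]}' | egrep -v ee_rot
python3 -m jog '{"jaw":[0,0,0,0,0],"offset":[[-0.01,-0.1,0],[-0.005,-0.06,0],[0,0,0],[0,0,0],[0,0,0]],"yaw":[0,0,0,0,0]}' | egrep -v ee_rot
python3 -c "
from f import *
q,im=fr('f13')
"
```

```text
t: 27.4
tcp_pos: [0.6174, 0.0379, 0.0286]
force: [0.2, -0.0, 0.3]
finger_gap: 0.189
grasp_force: 30.0
t: 27.9
tcp_pos: [0.6167, 0.0299, 0.0286]
force: [0.5, -0.2, 0.2]
finger_gap: 0.188
grasp_force: 30.0
t 27.9 tcp [0.6167 0.0299 0.0286] toolY deg -6.02 tilt 0.01 F [ 0.5 -0.2  0.2] gap 17.2 grip 30.0 q [ 0.03  0.52  1.68 -0.    0.94  0.14]
tcp in case frame mm [66.3 87.5]
red 1209 [[57.5, 68.1, 58.5], [66.0, 95.2, 69.1], [74.7, 100.8, 71.8]]
  y 70.7 xmid 66.1 ztop 71.2
  y 100.4 xmid 65.9 ztop 69.6
```

Smooth; inner face is about 4 mm from the mouth. Press the rest until contact.

```bash

python3 -m jog '{"jaw":[0,0,0,0],"offset":[[-0.004,-0.04,0],[-0.004,-0.03,0],[0,0,0],[0,0,0]],"yaw":[0,0,0,0]}' | egrep -v ee_rot
python3 -m jog '{"jaw":[0,0,0],"offset":[[-0.002,-0.02,0],[0,0,0],[0,0,0]],"yaw":[0,0,0]}' | egrep -v ee_rot
python3 -c "
from f import *
q,im=fr('f14')
"
```

```text
t: 28.35
tcp_pos: [0.6166, 0.0285, 0.0287]
force: [0.6, 6.3, -0.3]
finger_gap: 0.189
grasp_force: 30.0
t: 28.65
tcp_pos: [0.6166, 0.0285, 0.0286]
force: [1.2, 9.0, -1.3]
finger_gap: 0.19
grasp_force: 30.0
t 28.65 tcp [0.6166 0.0285 0.0286] toolY deg -6.09 tilt 0.28 F [ 1.2  9.  -1.3] gap 17.3 grip 30.0 q [0.02 0.52 1.68 0.01 0.94 0.13]
tcp in case frame mm [66.3 86.1]
red 1211 [[57.6, 66.6, 58.7], [66.0, 93.6, 69.2], [74.7, 99.2, 71.8]]
  y 69.1 xmid 66.1 ztop 71.2
  y 98.8 xmid 65.7 ztop 69.7
```

```bash

python3 -m jog '{"jaw":[40,40,40,40,40],"offset":[[0.002,0.02,0],[0,0,0],[0,0,0],[0,0,0],[0,0,0.4]],"yaw":[0,0,0,0,0]}' | egrep -v ee_rot
python3 -m jog '{"jaw":[40,40,40,40,40],"offset":[[0,0,0.8],[0,-0.3,0.8],[0,-0.3,0.5],[0,0,0],[0,0,0]],"yaw":[0,0,0,0,0]}' | egrep -v ee_rot
python3 -c "
from f import *
from k import look
q,im=fr('f15'); cv2.imwrite('pics/v1.png',cv2.resize(im[60:230,200:460],None,fx=3,fy=3))
look('k15')
m=(abs(q[...,0]-.066)<.004)&(abs(q[...,2]-.069)<.009)
for lo in np.arange(.054,.11,.003):
    k=m&(q[...,1]>lo)&(q[...,1]<lo+.003)
    if k.sum()>3: print(round(lo,3),k.sum(),(np.percentile(q[k],[5,50,95],axis=0)[:,2]*1000).round(1).tolist())
"
```

```text
t: 29.2
tcp_pos: [0.614, 0.0261, 0.0463]
force: [-0.7, 0.4, 0.1]
finger_gap: 0.44
grasp_force: 0.0
t: 29.7
tcp_pos: [0.6161, -0.0038, 0.1537]
force: [0.3, 0.0, -0.5]
finger_gap: 0.438
grasp_force: 0.0
t 29.7 tcp [ 0.6161 -0.0038  0.1537] toolY deg -6.07 tilt 0.02 F [ 0.3  0.  -0.5] gap 40.0 grip 0.0 q [-0.02  0.41  1.53  0.    1.21  0.08]
tcp in case frame mm [69.1 53.9]
red 719 [[58.4, 66.6, 65.4], [66.3, 83.6, 69.8], [74.1, 98.9, 71.9]]
  y 70.3 xmid 65.8 ztop 71.3
  y 95.7 xmid 66.4 ztop 71.2
c+ 390 [0.0658 0.0641]
l+ 441 [0.0661 0.0641]
c0 49 [0.0658 0.0639]
l- 189 [0.0652 0.064 ]
c- 184 [0.0657 0.064 ]
plate z fit [ 0.0005 -0.0012  0.0664]
knuckle y hist [ 0  0  0  0 31 40 39 39 34 43 41 17  0  0  0  0  0  0  0 41 48 44 46 45
 50 47 32  0 33 49 49 51 48 48 39]
0.054 29 [72.6, 73.8, 74.8]
0.057 32 [72.9, 73.8, 74.8]
0.06 30 [73.0, 73.8, 74.5]
0.063 36 [68.0, 72.8, 74.8]
0.066 30 [69.6, 70.6, 71.3]
0.069 33 [69.5, 70.8, 71.9]
0.072 27 [69.8, 70.9, 72.0]
0.075 36 [69.6, 70.7, 72.1]
0.078 28 [70.0, 70.7, 71.7]
0.081 37 [69.3, 70.8, 71.8]
0.084 31 [69.8, 70.8, 71.8]
0.087 39 [69.5, 70.3, 71.7]
0.09 30 [69.7, 70.7, 71.8]
0.093 40 [68.9, 70.7, 71.8]
0.096 37 [68.3, 70.3, 71.6]
0.099 4 [61.5, 69.6, 70.5]
```

View pics/v1.png

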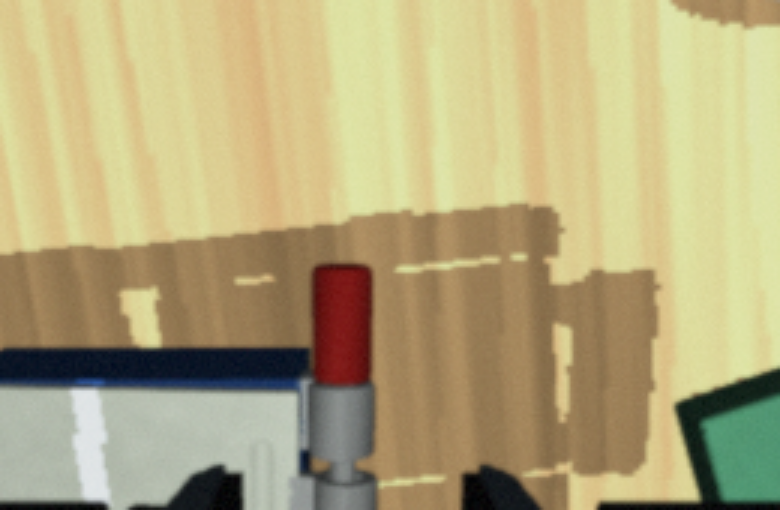

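```bash

python3 -m jog '{"jaw":[40,40,40,40,40],"offset":[[-0.8,0,0],[-0.9,0,0],[-0.8,0,0],[-0.28,-0.04,0],[0,0,0]],"yaw":[0,0,0,0,0]}' | egrep -v ee_rot
python3 -c "
from f import *
pose()"
```

```text
t: 30.3
tcp_pos: [0.4752, -0.0052, 0.1529]
force: [0.5, 0.3, 0.4]
finger_gap: 0.44
grasp_force: 0.0
t 30.3 tcp [ 0.4752 -0.0052  0.1529] toolY deg -6.0 tilt 0.13 F [0.5 0.3 0.4] gap 40.1 grip 0.0 q [-0.04  0.2   1.84 -0.    1.11  0.07]
```

```bash

python3 -m jog '{"jaw":[40,40,40,40,40],"offset":[[0,-0.07,-0.5],[0,0,-0.7],[0,0,-0.45],[0,0,-0.2],[0,0,0]],"yaw":[0,0,0,0,0]}' | egrep -v ee_rot
python3 -m jog '{"jaw":[0,0,0,0,0],"offset":[[0,0,0],[0,0,0],[0,0,0],[0,0,0],[0,0,0]],"yaw":[0,0,0,0,0]}' | egrep -v ee_rot
```

```text
t: 30.8
tcp_pos: [0.4776, -0.0088, 0.0596]
force: [-0.5, 0.2, -1.3]
finger_gap: 0.436
grasp_force: 0.0
t: 31.3
tcp_pos: [0.4775, -0.0089, 0.0618]
force: [-0.8, 0.3, 3.6]
finger_gap: 0.12
grasp_force: 30.0
```

```bash

python3 -m jog '{"jaw":[0,0,0,0,0],"offset":[[0.165,-0.04,0],[0.15,-0.08,0],[0.127,-0.112,0],[0,0,0],[0,0,0]],"yaw":[0,0,0,0,0]}' | egrep -v ee_rot
python3 -m jog '{"jaw":[0,0,0,0,0],"offset":[[0.094,-0.14,0],[0.058,-0.161,0],[0.015,-0.168,0],[0,0,0],[0,0,0]],"yaw":[0,0,0,0,0]}' | egrep -v ee_rot
python3 -c "
from f import *
pose()"
```

```text
t: 31.8
tcp_pos: [0.4977, -0.0203, 0.0613]
force: [-4.6, 1.4, 6.7]
finger_gap: 0.122
grasp_force: 30.0
t: 32.3
tcp_pos: [0.5047, -0.0433, 0.061]
force: [-6.6, 2.0, 5.9]
finger_gap: 0.125
grasp_force: 30.0
t 32.3 tcp [ 0.5047 -0.0433  0.061 ] toolY deg -6.09 tilt 0.37 F [-6.6  2.   5.9] gap 11.4 grip 30.0 q [-0.11  0.34  1.9   0.    0.91 -0.  ]
```

```bash

python3 -m jog '{"jaw":[24,24,24,24,24],"offset":[[0,0,0],[0,0,0],[0,0,0],[0,0,0.2],[0,0,0.6]],"yaw":[0,0,0,0,0]}' | egrep -v ee_rot
python3 -m jog '{"jaw":[24,24,24,24,24],"offset":[[0,0,0.8],[-0.8,0,0.6],[-0.8,0,0],[-0.8,0,0],[0,0,0]],"yaw":[0,0,0,0,0]}' | egrep -v ee_rot
python3 -c "
from f import *
pose()
for n in('top','scene'):
    p=cap(n); im=p['img']; c=cloud(p); q=np.concatenate([(c[...,:2]-O)@C.T,c[...,2:]],-1)
    hsv=cv2.cvtColor(im,cv2.COLOR_BGR2HSV); red=((hsv[...,0]<8)|(hsv[...,0]>172))&(hsv[...,1]>120)
    m=red&(abs(q[...,0]+.04)<.06)&(abs(q[...,1])<.06)&(q[...,2]>.07)
    v=np.median(q[m],axis=0); print(n,'peg',m.sum(),v.round(4),'angle',np.arctan2(v[0]+.07,v[1]).round(2))
    m=red&(abs(q[...,0]-.066)<.02)&(q[...,1]>.05)&(q[...,1]<.12); print('knob y',np.percentile(q[m][:,1],[3,97]).round(4),np.median(q[m],0).round(4))
    m=(abs(q[...,0])<.05)&(abs(q[...,1])<.058)&(abs(q[...,2]-.066)<.006); b=q[m]; A=np.c_[b[:,:2],np.ones(len(b))]; print('plate',len(b),np.linalg.lstsq(A,b[:,2],rcond=None)[0].round(3))
"
```

```text
t: 32.8
tcp_pos: [0.506, -0.0439, 0.0998]
force: [-0.2, 0.3, 0.3]
finger_gap: 0.264
grasp_force: 0.0
t: 33.3
tcp_pos: [0.383, -0.0437, 0.1717]
force: [0.2, -0.2, -1.7]
finger_gap: 0.265
grasp_force: 0.0
t 33.3 tcp [ 0.383  -0.0437  0.1717] toolY deg -6.04 tilt 0.12 F [ 0.2 -0.2 -1.7] gap 24.2 grip 0.0 q [-0.14  0.03  1.98 -0.    1.13 -0.04]
top peg 22 [-0.0371  0.0056  0.1024] angle 1.4
knob y [0.0639 0.0949] [0.0655 0.0793 0.0688]
plate 1738 [-0.001 -0.002  0.066]
scene peg 47 [-0.034   0.005   0.0955] angle 1.43
knob y [0.0656 0.0962] [0.0702 0.0818 0.0702]
plate 1432 [0.    0.001 0.068]
```

All goals measure as met: catch at about 1.4 rad, lid flat, knob at the mouth and the arm clear.

```bash
python3 -c "
from bench import ctrl
print(ctrl.hand_in())"
```

```text
the job is handed in; nothing more can be done
None
```

The lid is seated, the pin is home through all five knuckles and the catch is over the lid at about 1.4 rad; the job was handed in at about 33 s, no verdict was returned, and the fingertips turned out to sit about 28 mm further back than stated (first lid grasps closed on nothing).

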